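# Fetch the sharpening stone from its covered box

## Robot

A 6-joint arm with a two-finger parallel gripper is mounted at the origin on a cart in front of the work surface, level with it; the furniture and walls round the work are solid. World frame = base frame: x ahead of the robot, y to its left, z up, the work surface at z = 0. Lengths are in m, angles in rad, forces in N, time in s.
With the tool pointing down it reaches from about 0.325 to 0.85 m from the base axis. Payload 4.4 kg.
Tool frame: the origin (TCP) lies on the centre line of the jaws, within the pads' length; the fingertips stand 22 mm ahead of it and the grasp point (between the pads) lies 3 mm ahead of it; z points along the fingers, y is the line along which they close (so a half turn about z gives the same grasp; the last joint's range is limited). The gripper opens to 94 mm and grips with 3 to 60 N. Pads are 16 mm wide; open, the fingers measure 119 mm over their backs; the gripper's body (75 mm by 177 mm) begins 78 mm behind the grasp point.
Start: joints at [1.004, 0.207, 1.542, -0, 1.393, -0.15], TCP at [0.233, 0.526, 0.227] pointing down, gripper open.
Joint ranges: [-2.73, 2.73], [-0.86, 2.22], [0.23, 2.46], [-1.11, 4.25], [0.08, 2.63], [-2.82, 2.82]. Speed limits (rad/s): [2.79, 2.79, 3.14, 3.14, 3.14, 3.14].

## Interface

Orientations are given as a unit quaternion [w, x, y, z].
In Python, from bench import manip gives the robot as it stands. The module is installed in compiled form; this text tells all that it offers.
- The arm moves only by the tool carry_out, never from a script. Its argument "deltas" is a list of rows, each a list of 2 entries, a list of its own where there are three numbers: the shift along the tool's x, y, z in mm, then the turn about the tool's z in degrees. In form: [[[tx, ty, tz], turn], ...]. A call has 1 to 10 rows; each row shifts and turns the commanded pose from where the row before left it, along the tool's axes as they then stand; what a row does not reach is not made up. A row lasts 1/12 s, in which the tool goes at most 41.7 mm and 7.16 degrees, less where a joint would pass 70% of its speed; a pose out of reach is approached as far as the arm can. A call with a gripper value outside its range is refused whole. "jaw" is the opening, from -1 (shut) to 1 (fully open), set as the call begins (left out, the last holds). The fingers move at their own pace and stop on an object; "force" is the grip in N (left out, the last holds). Time passes only in rows, so rows that do not move let the fingers close. It gives the time, the measured TCP pose, the force, the opening and the grip force at its end, in the units of the state.
- manip.read_state(): the state, without advancing time (a new reading comes with each control period).
- manip.snapshot(name): name is "scene" or "top" or "wrist"; returns a dict with "frame" (400x640x3 uint8, red, green, blue), "intrinsics" (3x3 intrinsics, pixels), "dist_coeffs" ([k1, k2, p1, p2, k3] as OpenCV has them; the pictures are not rectified), "pose" (4x4, takes a point from camera to world coordinates); the wrist camera has in their place "mount" (4x4, takes a point from camera to tool coordinates, whose origin is the TCP and whose axes are the flange's). Camera axes: x right, y up, looking along -z (the intrinsics and any distortion apply to the point x, -y, -z); pixel columns grow to the right and rows downward; lengths in m; the calibration is good to about 2 mm. A picture is of the moment at which its call begins: read the wrist's pose just before it. There is no depth.
- manip.hand_in(): hands the job in; it is judged then, once.
Trained networks look in the newest picture that a camera, given by its name, has taken for a name from the list of things; names that differ only in an ending like _2 or _b are one class to them, and where a whole thing is asked for, a point or a joint stands for the part that bears it (a point fixed in the world has none). Each returns a list of dicts, best first, with "confidence" (0 to 1); they miss things now and then, are a little off and sometimes report something else, mostly with a low value. They report only what shows in the picture. A call takes as long as a camera call. They do not tell look-alikes from the thing itself.
- manip.masks_of(camera, query): "mask" (400x640 bool, what is visible of it) and "box" ([left, top, right, bottom] in pixels, round what is visible of it).
The state is a dict: "t": time; "joint_pos": joint angles; "qd": joint speeds; "joint_torque": joint torques, N m; "eef_pos": TCP position; "eef_rot": TCP orientation; "ft_force": force on the tool from outside, world axes, zero at the start; "moment": the same for the moment, N m; "opening": finger opening in m; "grasp_force": force on a finger pad.
Only numpy, scipy, OpenCV 4.12 (cv2) and the standard library are available. Lean on these libraries where they do the work, as an engineer would, in place of code of your own. Each camera call takes 0.05 s, during which the arm holds its last target. There are 200 camera calls.

## Task

The sharpening stone is in its wooden box, under the cover that two things stand on: first stand the tape measure and the black power brick aside on the rubber mat, then take the cover off and lay it flat, handle up, on the mat as well, and fetch the stone and lay it flat in the stone holder between its stops. Then put the cover back on the box and push it fully home under both spring clips, and stand the tape measure and the power brick back upright on the cover, each on the very spot where it stood at the start. Leave the chisel and the marking gauge alone.

Things in the scene. Friction and masses are not known exactly. Their poses are not given: they have to be found in the camera images.
- tape_rule: Yellow tape measure standing upright on the cover, 36 (its x) x 84 (its y) x 65 mm high; grip across the flat flanks (along its x, the solid case is 34 mm wide, from y = -28 to +41 mm). Origin: middle of its underside. At the start it stands over one end of the cover, about 92 mm from the cover's middle.
- power_brick: Black power brick lying flat on the cover's other end, 50 (its x) x 85 (its y) x 32 mm high; grip across its x. Origin: middle of its underside. Which of the two things stands at which end changes.
- box_cover: Plywood cover on the box, plate 250 (its x) x 128 (its y) x 10 mm, 0.3 kg, with two windows. Across its middle a dark bar handle along y: 14 mm wide (x), 86 long, 30 tall; top 40 mm above the origin. Origin: middle of the plate's underside. Same turned by half a turn. Two spring clips hold it: about 15 N to pull it up, 10 N to push it home over the last 15 mm.
- sharpening_stone: Two-tone sharpening stone, 50 (its x) x 160 (its y) x 25 mm high, 0.55 kg, lying in the box's pocket, long side along the box's length; seen through the cover's windows. Origin: middle of its underside. Grip across its x.
- stone_box: Dark wooden box, fixed, 250 (its x) x 128 (its y) x 44 mm; pocket 180 x 116 mm, floor 6 mm above the origin. Origin: middle of underside. Cover sits on it 44 mm above the origin, x along x, inside steel corner lugs (62 mm high, 3 mm clearance) and under two spring tongues at the middles of the long sides (noses 2 mm over its edge, tops 76 mm high; laid on loosely it rests too high).
- side_mat: Square black rubber mat, fixed, 255 x 255 x 3 mm: the side area, across the bench from the box (sides change). Origin: middle of its underside, axes along its edges. All three fit on it: the cover centred 60 mm off the middle in y, its length along the mat's x, the two things in the strip on the other side.
- stone_holder: Stone holder, fixed: grey base 200 (its x) x 84 (its y) x 14 mm with aluminium stops 10 mm high round a seat of 168 x 58 mm (end bars and four short side stops; the middle of the long sides is open for the fingers). Origin: middle of its underside. The stone lies 14 mm above it, long side along the holder's x, either way round.
- blue_chisel: Bystander: blue-handled chisel, 23 x 240 (its y) x 24 mm, lying on the bench between box and mat. Origin: middle of its underside. Not to be moved.
- beech_gauge: Bystander: beech marking gauge, 58 x 210 (its y) x 54 mm, lying on the bench at the far right. Origin: middle of its underside. Not to be moved.
Things that resemble listed ones, but are neither listed nor needed, are in the scene too. There is more than one size of the sharpening_stone; the job needs the larger.

How it is judged:
By the outcome, as a careful person would: the job done as asked, in the order asked, and still so for the second after the job is handed in, with the robot touching nothing.
It also fails if it takes over 147 s, if anything falls off the work surface, if the arm or the gripper's body presses on something with over 40 N, if the wrist force passes 120 N, or if a joint passes its speed limit or range.

## Working session

There is one attempt and no reset: what is moved stays moved. The work goes in short steps, Python scripts to look and compute and a tool call to move; the robot and the scene stay as the last step left them, time stands still between calls to the robot, and variables do not carry over. Pictures are saved under pics/ and viewed, at most 14 in all, crops included, and the job is handed in when it is done.

Besides the shell and the picture viewer there is one more tool, called after "Call:" as a command line: name --argument value ..., lists and objects as JSON in quotes. carry_out: Moves the arm, as the interface text tells. Its arguments: {"type":"object","properties":{"deltas":{"type":"array"},"jaw":{"type":"number"},"force":{"type":"number"}},"required":["deltas"]}

```bash
mkdir -p pics; cat > h.py <<'E'
import numpy as np, cv2, json
from bench import manip
from scipy.spatial.transform import Rotation as R
def R_of(q): return R.from_quat([q[1],q[2],q[3],q[0]]).as_matrix()
def snap(n):
    s=manip.read_state(); d=manip.snapshot(n)
    if n=='wrist':
        T=np.eye(4);T[:3,:3]=R_of(s['eef_rot']);T[:3,3]=s['eef_pos']; d['pose']=T@np.array(d['mount'])
    return d
def save(d,f): cv2.imwrite('pics/'+f+'.png',np.array(d['frame'])[:,:,::-1])
def world(d,px,z):
    u=cv2.undistortPoints(np.float64(px).reshape(-1,1,2),np.array(d['intrinsics']),np.array(d['dist_coeffs'])).reshape(-1,2)
    T=np.array(d['pose']);r=np.c_[u[:,0],-u[:,1],-np.ones(len(u))]@T[:3,:3].T
    return T[:3,3]+r*((z-T[2,3])/r[:,2])[:,None]
def pix(d,P):
    T=np.array(d['pose']);c=(np.float64(P).reshape(-1,3)-T[:3,3])@T[:3,:3]
    c=c*[1,-1,-1]
    return cv2.projectPoints(c,np.zeros(3),np.zeros(3),np.array(d['intrinsics']),np.array(d['dist_coeffs']))[0].reshape(-1,2)
def rect(d,m,z):
    c=max(cv2.findContours(m.astype(np.uint8),0,2)[0],key=cv2.contourArea)
    w=world(d,c.reshape(-1,2),z)[:,:2]
    r=cv2.minAreaRect((w*1000).astype(np.float32)); return r
E
python3 - <<'E'
from h import *
s=manip.read_state();print({k:np.round(v,3).tolist() for k,v in s.items()})
for n in ['top','scene','wrist']:
    d=snap(n);save(d,n+'0');print(n,np.round(d['pose'],3).tolist())
    for q,z in [('tape_rule',.119),('power_brick',.086),('box_cover',.054),('sharpening_stone',.031),('stone_box',.044),('side_mat',.003),('stone_holder',.014),('blue_chisel',.012),('beech_gauge',.03)]:
        for o in manip.masks_of(n,q):
            r=rect(d,o['mask'],z) if n!='scene' else ''
            print(n,q,round(o['confidence'],2),np.round(o['box']).tolist(),[np.round(x,1).tolist() for x in r])
E
```

```text
{'t': 0.0, 'joint_pos': [1.004, 0.207, 1.543, -0.0, 1.393, -0.15], 'qd': [-0.0, 0.0, -0.0, 0.001, 0.0, 0.001], 'joint_torque': [-0.001, -37.088, -28.141, 0.07, 0.036, -0.0], 'eef_pos': [0.232, 0.525, 0.226], 'eef_rot': [-0.0, 0.207, 0.978, -0.001], 'ft_force': [0.178, 0.225, -0.039], 'moment': [0.011, -0.015, 0.033], 'grasp_force': 0.0, 'opening': 0.094}
top [[-0.227, 0.933, -0.279, 0.145], [-0.974, -0.219, 0.059, 0.225], [-0.006, 0.285, 0.959, 1.488], [0.0, 0.0, 0.0, 1.0]]
top tape_rule 0.82 [279.0, 180.0, 305.0, 199.0] [[589.0, 198.2], [80.5, 49.4], 88.6]
top power_brick 0.64 [298.0, 235.0, 324.0, 250.0] [[414.5, 179.8], [83.1, 53.1], 77.4]
top box_cover 0.78 [275.0, 179.0, 329.0, 259.0] [[505.7, 190.0], [128.7, 252.1], 85.8]
top box_cover 0.69 [277.0, 178.0, 305.0, 197.0] [[610.7, 196.6], [83.9, 48.4], 87.6]
top box_cover 0.32 [355.0, 194.0, 370.0, 263.0] [[370.7, 13.5], [22.8, 128.7], 84.6]
top sharpening_stone 0.9 [187.0, 245.0, 206.0, 281.0] [[446.8, 544.5], [39.2, 110.6], 60.5]
top sharpening_stone 0.61 [292.0, 198.0, 310.0, 235.0] [[475.0, 191.3], [51.8, 36.4], 77.0]
top ston
[... 986 characters left out ...]
ox 0.66 [290.0, 179.0, 341.0, 222.0] []
scene side_mat 0.59 [358.0, 211.0, 457.0, 272.0] []
scene stone_holder 0.73 [344.0, 178.0, 395.0, 205.0] []
scene stone_holder 0.42 [356.0, 211.0, 458.0, 273.0] []
scene blue_chisel 0.55 [320.0, 216.0, 365.0, 249.0] []
scene beech_gauge 0.84 [432.0, 208.0, 494.0, 224.0] []
wrist [[0.404, -0.885, -0.232, 0.166], [0.915, 0.391, 0.102, 0.555], [0.0, -0.253, 0.967, 0.384], [0.0, 0.0, 0.0, 1.0]]
wrist box_cover 0.64 [171.0, 362.0, 190.0, 378.0] [[389.2, 258.1], [20.4, 26.3], 64.5]
wrist sharpening_stone 0.77 [375.0, 266.0, 412.0, 343.0] [[402.2, 569.2], [38.9, 39.9], 66.2]
wrist stone_box 0.9 [176.0, 338.0, 217.0, 375.0] [[393.0, 274.2], [42.2, 68.3], 86.5]
```

```bash
python3 - <<'E'
import cv2
a=cv2.imread('pics/top0.png')[110:300,170:480];cv2.imwrite('pics/topc.png',cv2.resize(a,None,fx=2.58,fy=2.58,interpolation=3)[:600,:800])
E
```

```text
(no output)
```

View pics/topc.png

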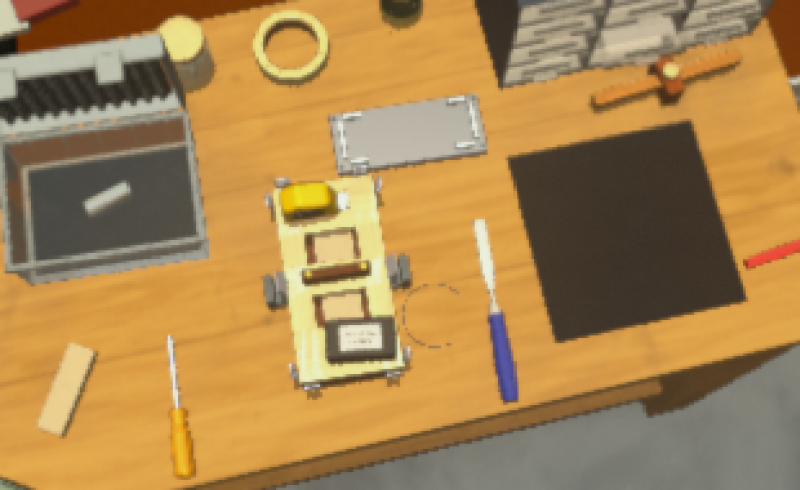

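View pics/scene0.png

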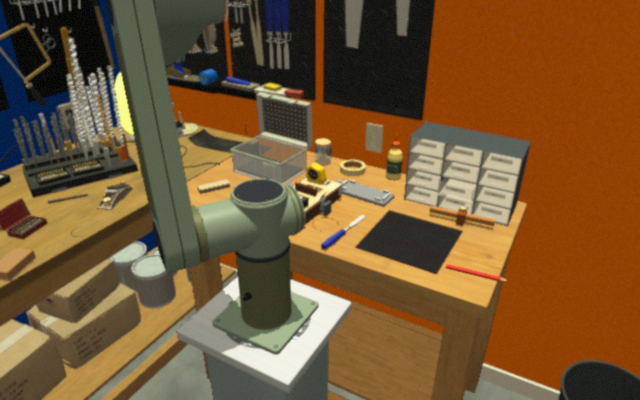

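The top view shows the box (crop px 340,280) with the tape at its far end, the brick at its near end, and the mat at right (630,230). The holder is at (410,130), and the lone tan block at (65,390) is the smaller look-alike stone. Next I turn the tool and look at the box with the wrist camera.

Call:
carry_out --deltas '[[[0, 0, 0], 6.6], [[0, 0, 0], 6.6], [[0, 0, 0], 6.6], [[0, 0, 0], 6.6], [[0, 0, 0], 6.6], [[0, 0, 0], 6.6], [[0, 0, 0], 6.6], [[0, 0, 0], 6.6], [[0, 0, 0], 6.6], [[0, 0, 0], 6.6]]' --jaw 1

```text
t: 2.33
eef_pos: [0.2328, 0.5258, 0.2274]
eef_rot: [0.0, 0.708, 0.706, 0.0]
ft_force: [-0.3, -0.0, 0.1]
opening: 0.0941
grasp_force: 0.0
```

Call:
carry_out --deltas '[[[-29, 26, -7], 0], [[-29, 26, -7], 0], [[-29, 26, -7], 0], [[-29, 26, -7], 0], [[-29, 26, -7], 0], [[-29, 26, -7], 0], [[-29, 26, -7], 0], [[-29, 26, -7], 0], [[-29, 26, -7], 0], [[-29, 26, -7], 0]]'

```text
t: 3.17
eef_pos: [0.4944, 0.2347, 0.298]
eef_rot: [0.0, 0.706, 0.708, 0.0]
ft_force: [1.5, 1.3, 0.8]
opening: 0.094
grasp_force: 0.0
```

Call:
carry_out --deltas '[[[0, 0, 0], 0], [[0, 0, 0], 0], [[0, 0, 0], 0]]'

```text
t: 3.42
eef_pos: [0.4931, 0.2364, 0.2972]
eef_rot: [-0.0, 0.707, 0.708, -0.0]
ft_force: [0.2, -0.3, -0.3]
opening: 0.094
grasp_force: 0.0
```

```bash
python3 - <<'E'
from h import *
s=manip.read_state();print({k:np.round(s[k],4).tolist() for k in ['t','eef_pos','eef_rot','joint_pos']})
d=snap('wrist');save(d,'w1');np.save('w1.npy',d,allow_pickle=True);print(np.round(d['intrinsics'],1).tolist(),np.round(d['pose'],3).tolist())
for q,z in [('tape_rule',.119),('power_brick',.086),('box_cover',.054),('stone_box',.044),('sharpening_stone',.031)]:
        for o in manip.masks_of('wrist',q):
            r=rect(d,o['mask'],z)
            print(q,round(o['confidence'],2),np.round(o['box']).tolist(),[np.round(x,1).tolist() for x in r])
E
```

```text
{'t': 3.4167, 'eef_pos': [0.4931, 0.2364, 0.2972], 'eef_rot': [-0.0005, 0.7066, 0.7076, -0.0002], 'joint_pos': [0.2883, 0.1008, 1.5189, 0.0006, 1.5227, 0.2869]}
[[298.0, 0.0, 315.2], [0.0, 298.0, 195.7], [0.0, 0.0, 1.0]] [[1.0, -0.002, -0.001, 0.494], [0.002, 0.968, 0.252, 0.309], [0.0, -0.252, 0.968, 0.454], [0.0, 0.0, 0.0, 1.0]]
tape_rule 0.79 [382.0, 174.0, 419.0, 233.0] [[591.9, 212.2], [73.0, 43.2], 85.8]
power_brick 0.84 [240.0, 182.0, 284.0, 249.0] [[421.1, 185.3], [88.3, 50.3], 80.9]
power_brick 0.31 [236.0, 153.0, 421.0, 254.0] [[505.5, 201.1], [119.4, 227.7], 85.5]
box_cover 0.93 [232.0, 155.0, 422.0, 250.0] [[506.6, 192.3], [129.1, 248.9], 86.0]
box_cover 0.57 [279.0, 177.0, 371.0, 222.0] [[467.5, 201.8], [50.9, 40.2], 85.1]
stone_box 0.89 [224.0, 135.0, 428.0, 259.0] [[512.7, 268.0], [33.8, 244.9], 85.3]
stone_box 0.65 [235.0, 153.0, 422.0, 254.0] [[507.4, 188.9], [131.9, 254.1], 85.8]
sharpening_stone 0.6 [279.0, 176.0, 369.0, 220.0] [[466.8, 195.4], [54.1, 42.0], 86.0]
```

View pics/w1.png

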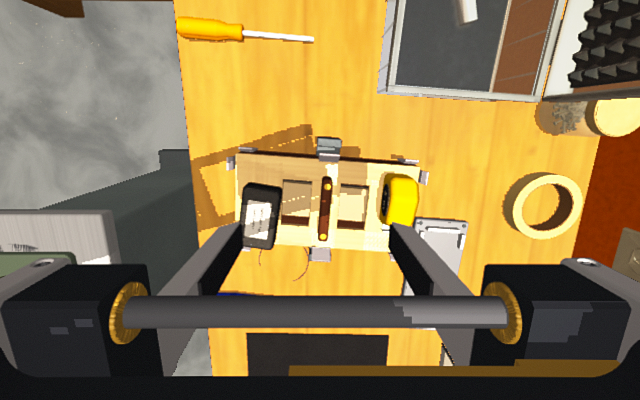

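The wrist view shows the brick at px (260,215), the handle at (325,208) and the tape at (400,203), with spring clips at (328,145) and (320,255). I'll get closer over the tape to fix its pose.

Call:
carry_out --deltas '[[[-9, 25, 19], 1], [[-9, 25, 19], 1], [[-9, 25, 19], 1], [[-9, 25, 19], 1], [[0, 0, 0], 0], [[0, 0, 0], 0], [[0, 0, 0], 0]]'

```text
t: 4.3
eef_pos: [0.592, 0.1986, 0.2216]
eef_rot: [-0.0, 0.73, 0.683, -0.0]
ft_force: [1.4, -0.4, -0.2]
opening: 0.0939
grasp_force: 0.0
```

```bash
cat >> h.py <<'E'
def st():
    s=manip.read_state();Rm=R_of(s['eef_rot']);print('t',round(s['t'],2),'p',np.round(np.array(s['eef_pos'])*1000,1).tolist(),'yaw',round(np.degrees(np.arctan2(Rm[1,1],Rm[0,1])),2),'F',np.round(s['ft_force'],1).tolist(),'op',round(s['opening']*1000,1),'g',round(s['grasp_force'],1),'q6',round(s['joint_pos'][5],2));return s
def boxsil(d,x,y,yaw,L,W,z0,z1):
    c,s_=np.cos(yaw),np.sin(yaw);P=[]
    for a in(-1,1):
        for b in(-1,1):
            for z in(z0,z1):P.append([x+c*a*L/2-s_*b*W/2,y+s_*a*L/2+c*b*W/2,z])
    h=cv2.convexHull(pix(d,P).astype(np.float32));m=np.zeros((1600,2560),np.uint8)
    cv2.fillConvexPoly(m,np.int32(h*4),1);return cv2.resize(m.astype(np.float32),(640,400),interpolation=cv2.INTER_AREA)
def fit(d,mask,x0,L,W,z0,z1):
    from scipy.optimize import minimize
    M=mask.astype(float)
    f=lambda v:np.abs(boxsil(d,v[0]/1e3,v[1]/1e3,np.radians(v[2]),L,W,z0,z1)-M).sum()
    sx=np.array([x0,x0+[6,0,0],x0+[0,6,0],x0+[0,0,5]],float)
    r=minimize(f,x0,method='Nelder-Mead',options=dict(initial_simplex=sx,maxiter=150,xatol=.05,fatol=.5));return r.x,r.fun/M.sum()
E
python3 - <<'E'
from h import *
st();d=snap('wrist');save(d,'w2')
for q,x0,g in [('tape_rule',[594,200,-5],(.036,.084,.054,.119)),('power_brick',[418,185,-8],(.05,.085,.054,.086)),('box_cover',[506,190,-4],(.25,.128,.044,.054))]:
    for o in manip.masks_of('wrist',q)[:2]:
        print(q,round(o['confidence'],2),np.round(o['box']).tolist(),*fit(d,o['mask'],np.array(x0),*g))
E
```

```text
t 4.3 p [592.0, 198.6, 221.6] yaw -3.83 F [1.4, -0.4, -0.2] op 93.9 g 0.0 q6 0.25
tape_rule 0.92 [302.0, 152.0, 341.0, 226.0] [598.3755604  200.52970992  -6.33419224] 0.53073163507109
power_brick 0.72 [125.0, 174.0, 184.0, 259.0] [420.71577626 179.92220834 -10.16720245] 0.14030329864954616
box_cover 0.83 [120.0, 138.0, 355.0, 252.0] [507.32674336 190.5906543   -4.23427635] 0.8744775978915663
```

View pics/w2.png

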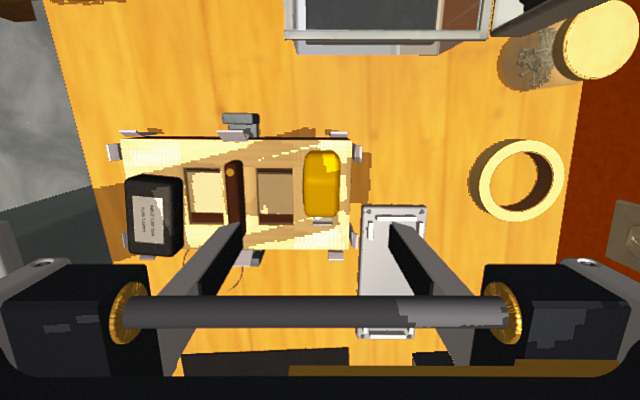

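```bash
python3 - <<'E'
from h import *
d=snap('wrist')
o=manip.masks_of('wrist','tape_rule')[0]['mask'].astype(np.uint8)
hsv=cv2.cvtColor(np.array(d['frame']),cv2.COLOR_RGB2HSV)
y=cv2.inRange(hsv,(20,170,60),(35,255,255));yy=np.zeros_like(y);yy[140:235,295:350]=y[140:235,295:350]
L=[];Rr=[]
for r in range(150,225,6):
    m=np.where(o[r])[0];k=np.where(yy[r])[0]
    print(r,(m.min(),m.max()) if len(m) else None,(k.min(),k.max(),len(k)) if len(k) else None)
for r0,r1 in [(162,206)]:
    for z in(.119,.09):
        for M in(o,yy):
            a=np.array([(np.where(M[r])[0].min()-.5,r) for r in range(r0,r1)],float);b=np.array([(np.where(M[r])[0].max()+.5,r) for r in range(r0,r1)],float)
            for e in(a,b):
                w=world(d,e,z);p=np.polyfit(w[:,1],w[:,0],1);print(z,'x at y=.2:',round(np.polyval(p,.2),4),'yaw',round(np.degrees(-np.arctan(p[0])),2),end=' | ')
        print()
im=np.array(d['frame'])[:,:,::-1].copy()
for v,g in[((598,200,-6),(.034,.084,.054,.119)),((420.7,179.9,-10.2),(.05,.085,.054,.086)),((507.3,190.6,-4.2),(.25,.128,.044,.054))]:
    m=(boxsil(d,v[0]/1e3,v[1]/1e3,np.radians(v[2]),*g)>.5).astype(np.uint8);cv2.drawContours(im,cv2.findContours(m,0,1)[0],-1,(0,0,255),1)
c=cv2.findContours(o,0,1)[0];cv2.drawContours(im,c,-1,(255,0,255),1)
cv2.imwrite('pics/w2o.png',cv2.resize(im[120:270,100:370],None,fx=2.9,fy=2.9,interpolation=0))
E
```

```text
150 (np.int64(312), np.int64(330)) (np.int64(312), np.int64(320), 2)
156 (np.int64(305), np.int64(337)) (np.int64(305), np.int64(336), 32)
162 (np.int64(303), np.int64(338)) (np.int64(304), np.int64(338), 35)
168 (np.int64(303), np.int64(338)) (np.int64(303), np.int64(338), 36)
174 (np.int64(302), np.int64(338)) (np.int64(303), np.int64(338), 36)
180 (np.int64(302), np.int64(338)) (np.int64(303), np.int64(338), 36)
186 (np.int64(303), np.int64(338)) (np.int64(303), np.int64(338), 36)
192 (np.int64(303), np.int64(338)) (np.int64(303), np.int64(338), 36)
198 (np.int64(303), np.int64(338)) (np.int64(303), np.int64(338), 36)
204 (np.int64(304), np.int64(338)) (np.int64(303), np.int64(337), 35)
210 (np.int64(304), np.int64(337)) (np.int64(304), np.int64(338), 35)
216 (np.int64(309), np.int64(332)) (np.int64(308), np.int64(349), 20)
222 (np.int64(312), np.int64(331)) None
0.119 x at y=.2: 0.5822 yaw -3.42 | 0.119 x at y=.2: 0.6147 yaw -2.62 | 0.119 x at y=.2: 0.582 yaw -4.52 | 0.119 x at y=.2: 0.6146 yaw -2.96 | 
0.09 x at y=.2: 0.5809 yaw -3.42 | 0.09 x at y=.2: 0.617 yaw -2.62 | 0.09 x at y=.2: 0.581 yaw -4.52 | 0.09 x at y=.2: 0.6169 yaw -2.96 |
```

View pics/w2o.png

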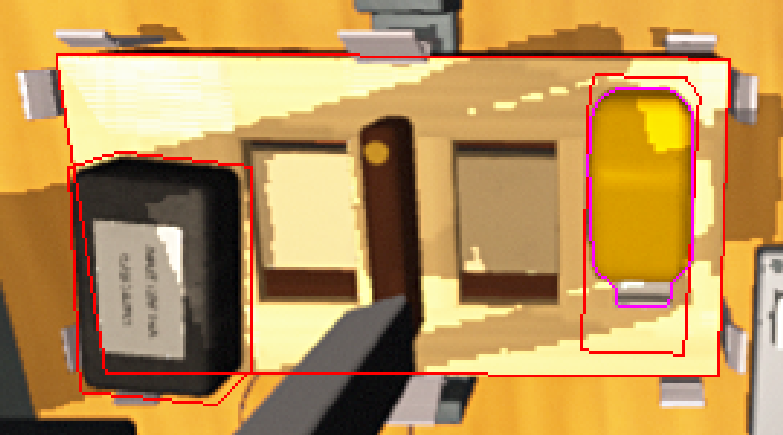

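The overlay matches the cover at (507.3, 190.6, −4.2°). The tape case is centred at about x=598.5, y=207. Now I grip the tape.

Call:
carry_out --deltas '[[[8, 6, 0], 0], [[0, 0, 33], 0], [[0, 0, 33], 0], [[0, 0, 33], 0], [[0, 0, 20], 0], [[0, 0, 12], 0], [[0, 0, 0], 0], [[0, 0, 0], 0]]'

```text
t: 5.27
eef_pos: [0.5994, 0.2059, 0.0907]
eef_rot: [-0.0, 0.731, 0.683, 0.0]
ft_force: [-0.1, 0.4, 0.4]
opening: 0.0942
grasp_force: 0.0
```

Call:
carry_out --deltas '[[[0, 0, 0], 0], [[0, 0, 0], 0], [[0, 0, 0], 0], [[0, 0, 0], 0], [[0, 0, 0], 0], [[0, 0, 0], 0], [[0, 0, 0], 0], [[0, 0, 0], 0], [[0, 0, 0], 0]]' --jaw -0.5 --force 25

```text
t: 6.02
eef_pos: [0.599, 0.2055, 0.0904]
eef_rot: [-0.0, 0.731, 0.683, -0.0]
ft_force: [-0.4, -0.4, 0.1]
opening: 0.0373
grasp_force: 0.0
```

```bash
python3 - <<'E'
from h import *
st()
d=snap('top')
for q,x0,g in [('side_mat',[498,-191,0],(.255,.255,0,.003)),('stone_holder',[684,54,87],(.2,.084,0,.014)),('stone_holder',[684,54,87],(.2,.084,0,.024))]:
    for o in manip.masks_of('top',q)[:1]:
        print(q,round(o['confidence'],2),np.round(o['box']).tolist(),*fit(d,o['mask'],np.array(x0),*g))
E
```

```text
t 6.02 p [599.0, 205.5, 90.4] yaw -3.88 F [-0.4, -0.4, 0.1] op 37.3 g 0.0 q6 0.26
side_mat 0.77 [367.0, 153.0, 457.0, 244.0] [ 494.18490783 -192.34260069   -0.83724067] 0.017099056603773585
stone_holder 0.94 [293.0, 147.0, 358.0, 172.0] [685.14787043  52.4501383   84.6516804 ] 0.4055023923444976
stone_holder 0.94 [293.0, 147.0, 358.0, 172.0] [683.13264971  52.99290302  86.11224829] 0.46076555023923443
```

Call:
carry_out --deltas '[[[0, 0, 0], 0], [[0, 0, 0], 0], [[0, 0, 0], 0], [[0, 0, 0], 0]]'

```text
t: 6.55
eef_pos: [0.5991, 0.2055, 0.0904]
eef_rot: [0.0, 0.731, 0.683, 0.0]
ft_force: [0.7, -0.3, -0.9]
opening: 0.0337
grasp_force: 24.9
```

```bash
python3 - <<'E'
from h import *
st()
E
```

```text
t 6.55 p [599.1, 205.5, 90.4] yaw -3.88 F [0.7, -0.3, -0.9] op 33.7 g 24.9 q6 0.26
```

Call:
carry_out --deltas '[[[0, 0, -30], 0], [[0, 0, -30], 0], [[-38, 0, 0], 0], [[-38, 0, 0], 0], [[-38, 0, 0], 0], [[-38, 0, 0], 0], [[-38, 0, 0], 0], [[-38, 0, 0], 0], [[-38, 0, 0], 0], [[-38, 0, 0], 0]]'

```text
t: 7.38
eef_pos: [0.5772, -0.0992, 0.1497]
eef_rot: [-0.001, 0.731, 0.683, -0.0]
ft_force: [0.3, -0.5, -2.4]
opening: 0.0338
grasp_force: 24.9
```

Call:
carry_out --deltas '[[[-40, -2, 0], 0], [[-40, -2, 0], 0], [[-40, -2, 0], 0], [[-40, -2, 0], 0], [[0, 0, 30], 0], [[0, 0, 30], 0], [[0, 0, 25], 0], [[0, 0, 15], 0], [[0, 0, 0], 0], [[0, 0, 0], 0]]'

```text
t: 8.22
eef_pos: [0.5583, -0.256, 0.0488]
eef_rot: [-0.002, 0.731, 0.683, -0.0]
ft_force: [-0.7, 0.3, -2.5]
opening: 0.0339
grasp_force: 24.9
```

```bash
python3 - <<'E'
from h import *
st()
E
```

```text
t 8.22 p [558.3, -256.0, 48.8] yaw -3.89 F [-0.7, 0.3, -2.5] op 33.9 g 24.9 q6 -0.5
```

Call:
carry_out --deltas '[[[0, 0, 5], 0], [[0, 0, 4], 0], [[0, 0, 0], 0], [[0, 0, 0], 0]]'

```text
t: 8.55
eef_pos: [0.5601, -0.257, 0.0422]
eef_rot: [0.001, 0.731, 0.683, 0.0]
ft_force: [0.1, -0.6, -2.8]
opening: 0.034
grasp_force: 24.9
```

Call:
carry_out --deltas '[[[0, 0, 0], 0], [[0, 0, 0], 0], [[0, 0, 0], 0], [[0, 0, 0], 0], [[0, 0, -30], 0], [[0, 0, -40], 0], [[0, 0, -40], 0], [[0, 0, -40], 0]]' --jaw 0.7

```text
t: 9.22
eef_pos: [0.5593, -0.2567, 0.193]
eef_rot: [-0.0, 0.731, 0.683, -0.0]
ft_force: [0.2, -0.6, 0.0]
opening: 0.0799
grasp_force: 0.0
```

Call:
carry_out --deltas '[[[36, -14, 0], 0], [[36, -14, 0], 0], [[36, -14, 0], 0], [[36, -14, 0], 0], [[36, -14, 0], 0], [[36, -14, 0], 0], [[36, -14, 0], 0], [[36, -14, 0], 0], [[36, -14, 0], 0], [[36, -14, 0], 0]]' --jaw 0.9

```text
t: 10.05
eef_pos: [0.4436, 0.1133, 0.192]
eef_rot: [0.0, 0.731, 0.683, 0.001]
ft_force: [1.0, 0.7, -0.0]
opening: 0.0894
grasp_force: 0.0
```

Call:
carry_out --deltas '[[[34, -14, 0], 0], [[34, -14, 0], 0], [[0, 0, 0], 2.5], [[0, 0, 0], 2.5], [[0, 0, 0], 0], [[0, 0, 0], 0], [[0, 0, 0], 0]]'

```text
t: 10.63
eef_pos: [0.4212, 0.1812, 0.1917]
eef_rot: [0.0, 0.76, 0.65, 0.0]
ft_force: [0.5, -0.4, 0.3]
opening: 0.0892
grasp_force: 0.0
```

```bash
python3 - <<'E'
from h import *
st();d=snap('wrist');save(d,'w3')
im=np.array(d['frame'])[:,:,::-1].copy()
o=manip.masks_of('wrist','power_brick')
print([(x['confidence'],x['box']) for x in o])
m=o[0]['mask'].astype(np.uint8)
v,f=fit(d,m,np.array([419,182,-9.]),.05,.085,.054,.086);print(v,f)
for z0 in(.054,.080):
  s=(boxsil(d,v[0]/1e3,v[1]/1e3,np.radians(v[2]),.05,.085,z0,.086)>.5).astype(np.uint8);cv2.drawContours(im,cv2.findContours(s,0,1)[0],-1,(0,0,255),1)
cv2.drawContours(im,cv2.findContours(m,0,1)[0],-1,(255,0,255),1)
cv2.imwrite('pics/w3o.png',cv2.resize(im[120:300,180:480],None,fx=2.6,fy=2.6,interpolation=0))
d=snap('top')
for q in('tape_rule','blue_chisel'):print(q,[(round(x['confidence'],2),x['box']) for x in manip.masks_of('top',q)])
E
```

```text
t 10.63 p [421.2, 181.2, 191.7] yaw -8.86 F [0.5, -0.4, 0.3] op 89.2 g 0.0 q6 0.37
[(0.66, [285.5, 150.3, 342.5, 242.6])]
[419.16166481 179.20410088  -9.82381982] 0.10846895882733348
tape_rule [(0.59, [416.7, 163.1, 443.8, 184.7]), (0.39, [273.7, 181.3, 308.3, 257.5])]
blue_chisel [(0.64, [355.3, 199.2, 368.3, 249.9])]
```

View pics/w3o.png

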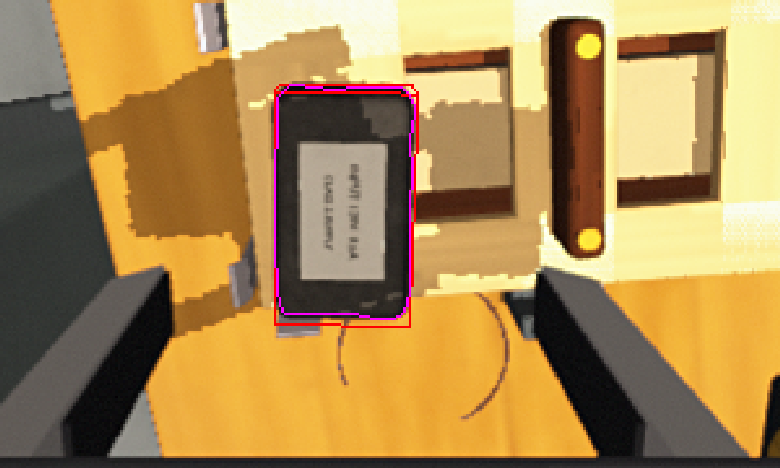

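Call:
carry_out --deltas '[[[0, -2, 0], 0], [[0, 0, 30], 0], [[0, 0, 30], 0], [[0, 0, 25], 0], [[0, 0, 17], 0], [[0, 0, 10], 0], [[0, 0, 0], 0], [[0, 0, 0], 0]]' --jaw 0.5

```text
t: 11.55
eef_pos: [0.4192, 0.1818, 0.0797]
eef_rot: [-0.0, 0.76, 0.65, -0.0]
ft_force: [0.7, 0.2, -0.4]
opening: 0.0705
grasp_force: 0.0
```

Call:
carry_out --deltas '[[[0, 0, 0], 0], [[0, 0, 0], 0], [[0, 0, 0], 0], [[0, 0, 0], 0], [[0, 0, 0], 0], [[0, 0, 0], 0]]' --jaw -0.1 --force 30

```text
t: 12.05
eef_pos: [0.4195, 0.182, 0.0804]
eef_rot: [0.0, 0.76, 0.65, 0.001]
ft_force: [-2.2, -0.0, 5.3]
opening: 0.0498
grasp_force: 30.0
```

```bash
python3 - <<'E'
from h import *
st()
E
```

```text
t 12.05 p [419.5, 182.0, 80.4] yaw -8.88 F [-2.2, -0.0, 5.3] op 49.8 g 30.0 q6 0.37
```

Call:
carry_out --deltas '[[[0, 0, -30], 0], [[0, 0, -40], 0], [[-36, 7, 0], 0], [[-36, 7, 0], 0], [[-36, 7, 0], 0], [[-36, 7, 0], 0], [[-36, 7, 0], 0], [[-36, 7, 0], 0], [[-36, 7, 0], 0], [[-36, 7, 0], 0]]'

```text
t: 12.88
eef_pos: [0.4293, -0.1131, 0.1492]
eef_rot: [0.0, 0.76, 0.65, 0.0]
ft_force: [0.5, 0.0, -2.7]
opening: 0.0496
grasp_force: 30.0
```

Call:
carry_out --deltas '[[[-36, 7, 0], 0], [[-36, 7, 0], 0], [[-36, 7, 0], 0], [[-36, 7, 0], 0], [[0, 0, 35], 0], [[0, 0, 35], 0], [[0, 0, 25], 0], [[0, 0, 15], 0], [[0, 0, 0], 0], [[0, 0, 0], 0]]'

```text
t: 13.72
eef_pos: [0.4344, -0.2573, 0.0384]
eef_rot: [-0.001, 0.76, 0.65, -0.0]
ft_force: [0.3, -0.3, -1.5]
opening: 0.0499
grasp_force: 30.0
```

```bash
python3 - <<'E'
from h import *
st()
E
```

```text
t 13.72 p [434.4, -257.3, 38.4] yaw -8.88 F [0.3, -0.3, -1.5] op 49.9 g 30.0 q6 -0.55
```

Call:
carry_out --deltas '[[[0, 0, 5], 0], [[0, 0, 4], 0], [[0, 0, 0], 0], [[0, 0, 0], 0]]'

```text
t: 14.05
eef_pos: [0.4358, -0.2583, 0.0312]
eef_rot: [0.001, 0.76, 0.65, 0.0]
ft_force: [0.4, 0.3, -2.1]
opening: 0.0499
grasp_force: 30.0
```

Call:
carry_out --deltas '[[[0, 0, 0], 0], [[0, 0, 0], 0], [[0, 0, 0], 0], [[0, 0, 0], 0], [[0, 0, -30], 0], [[0, 0, -40], 0], [[0, 0, -40], 0], [[0, 0, -40], 0], [[38, 0, 0], -2], [[38, 0, 0], -2.7]]' --jaw 0.6

```text
t: 14.88
eef_pos: [0.4484, -0.1849, 0.1848]
eef_rot: [0.005, 0.733, 0.68, 0.001]
ft_force: [0.9, 1.3, -1.5]
opening: 0.0749
grasp_force: 0.0
```

Call:
carry_out --deltas '[[[38, 3, 0], 0], [[38, 3, 0], 0], [[38, 3, 0], 0], [[38, 3, 0], 0], [[38, 3, 0], 0], [[38, 3, 0], 0], [[38, 3, 0], 0], [[38, 3, 0], 0], [[38, 3, 0], 0], [[38, 3, 0], 0]]' --jaw 0.2

```text
t: 15.72
eef_pos: [0.5033, 0.1961, 0.1807]
eef_rot: [0.0, 0.732, 0.681, 0.0]
ft_force: [1.0, -0.0, 0.6]
opening: 0.0566
grasp_force: 0.0
```

Call:
carry_out --deltas '[[[0, 0, 0], 0], [[0, 0, 0], 0], [[0, 0, 0], 0]]'

```text
t: 15.97
eef_pos: [0.503, 0.1937, 0.1802]
eef_rot: [0.0, 0.732, 0.681, -0.0]
ft_force: [0.8, -0.3, -0.8]
opening: 0.0563
grasp_force: 0.0
```

```bash
python3 - <<'E'
from h import *
s=st();d=snap('wrist')
im=np.array(d['frame'])[:,:,::-1].copy()
m=manip.masks_of('wrist','box_cover');print([(x['confidence'],x['box']) for x in m])
v=(507.3,190.6,-4.2)
for g in((.25,.128,.044,.054),(.014,.086,.054,.084),(.014,.086,.084,.0841)):
  s=(boxsil(d,v[0]/1e3,v[1]/1e3,np.radians(v[2]),*g)>.5).astype(np.uint8);cv2.drawContours(im,cv2.findContours(s,0,1)[0],-1,(0,0,255),1)
cv2.imwrite('pics/w4.png',cv2.resize(im[100:300,170:480],None,fx=2.5,fy=2.5,interpolation=0))
E
```

```text
t 15.97 p [503.0, 193.7, 180.2] yaw -4.14 F [0.8, -0.3, -0.8] op 56.3 g 0.0 q6 0.28
[(0.77, [182.8, 130.4, 452.9, 256.7])]
```

View pics/w4.png

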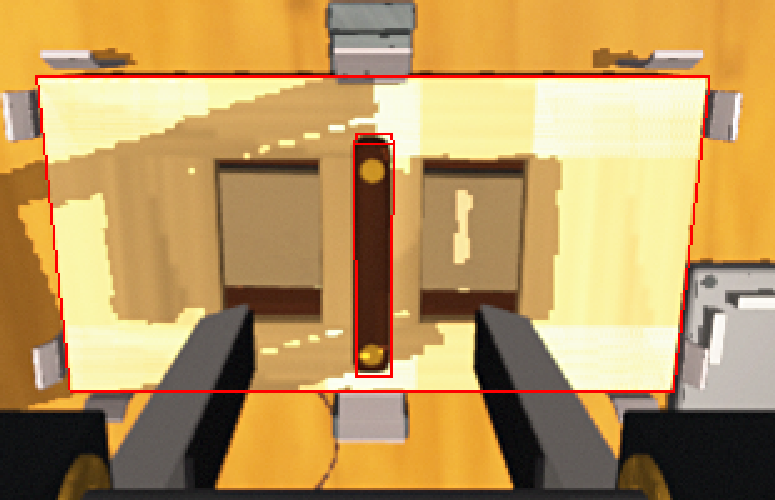

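Call:
carry_out --deltas '[[[-3, 4.5, 0], 0], [[0, 0, 35], 0], [[0, 0, 30], 0], [[0, 0, 20], 0], [[0, 0, 10], 0], [[0, 0, 6], 0], [[0, 0, 0], 0], [[0, 0, 0], 0]]'

```text
t: 16.73
eef_pos: [0.5087, 0.1905, 0.0805]
eef_rot: [0.0, 0.733, 0.681, 0.001]
ft_force: [0.4, 0.6, 0.7]
opening: 0.0567
grasp_force: 0.0
```

Call:
carry_out --deltas '[[[0, 0, 0], 0], [[0, 0, 0], 0], [[0, 0, 0], 0], [[0, 0, 0], 0], [[0, 0, 0], 0], [[0, 0, 0], 0], [[0, 0, 0], 0], [[0, 0, 0], 0], [[0, 0, 0], 0]]' --jaw -0.9 --force 50

```text
t: 17.48
eef_pos: [0.5072, 0.1909, 0.0795]
eef_rot: [-0.0, 0.732, 0.681, -0.0]
ft_force: [-2.2, 0.5, 3.0]
opening: 0.0136
grasp_force: 50.0
```

```bash
python3 - <<'E'
from h import *
st()
E
```

```text
t 17.48 p [507.2, 190.9, 79.5] yaw -4.17 F [-2.2, 0.5, 3.0] op 13.6 g 50.0 q6 0.27
```

Call:
carry_out --deltas '[[[0, 0, -3], 0], [[0, 0, -4], 0], [[0, 0, -4], 0], [[0, 0, -4], 0], [[0, 0, -5], 0], [[0, 0, -6], 0], [[0, 0, -8], 0], [[0, 0, -12], 0], [[0, 0, -20], 0], [[0, 0, -30], 0]]'

```text
t: 18.32
eef_pos: [0.5058, 0.1902, 0.175]
eef_rot: [-0.001, 0.732, 0.681, -0.002]
ft_force: [0.5, 0.1, -2.2]
opening: 0.0138
grasp_force: 50.0
```

```bash
python3 - <<'E'
from h import *
st();d=snap('wrist');save(d,'w5')
E
```

```text
t 18.32 p [505.8, 190.2, 175.0] yaw -4.18 F [0.5, 0.1, -2.2] op 13.8 g 50.0 q6 0.27
```

View pics/w5.png

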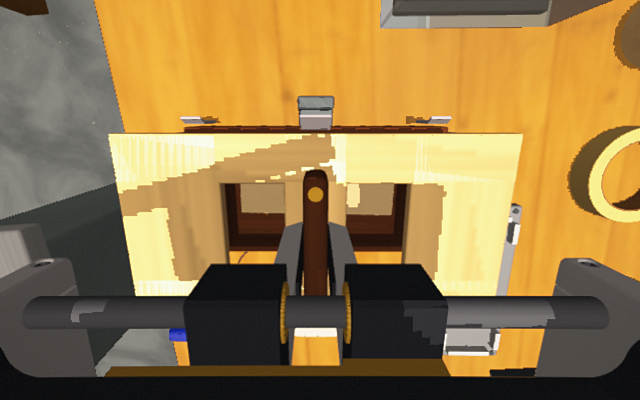

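Call:
carry_out --deltas '[[[0, 0, 0], -3.3], [[-36, -0.7, 0], 0], [[-36, -0.7, 0], 0], [[-36, -0.7, 0], 0], [[-36, -0.7, 0], 0], [[-36, -0.7, 0], 0], [[-36, -0.7, 0], 0], [[-36, -0.7, 0], 0], [[-36, -0.7, 0], 0], [[-36, -0.7, 0], 0]]'

```text
t: 19.2
eef_pos: [0.4965, -0.1352, 0.1768]
eef_rot: [0.001, 0.713, 0.702, 0.0]
ft_force: [1.3, 0.5, -2.4]
opening: 0.0137
grasp_force: 50.0
```

Call:
carry_out --deltas '[[[0, 0, 35], 0], [[0, 0, 35], 0], [[0, 0, 30], 0], [[0, 0, 15], 0], [[0, 0, 0], 0], [[0, 0, 0], 0]]'

```text
t: 19.7
eef_pos: [0.4963, -0.1332, 0.0606]
eef_rot: [-0.0, 0.713, 0.702, -0.0]
ft_force: [0.0, -0.5, -1.6]
opening: 0.0134
grasp_force: 50.0
```

```bash
python3 - <<'E'
from h import *
st();d=snap('wrist')
im=np.array(d['frame'])[:,:,::-1].copy()
cv2.imwrite('pics/w6.png',im)
E
```

```text
t 19.7 p [496.3, -133.2, 60.6] yaw -0.89 F [0.0, -0.5, -1.6] op 13.4 g 50.0 q6 -0.42
```

View pics/w6.png

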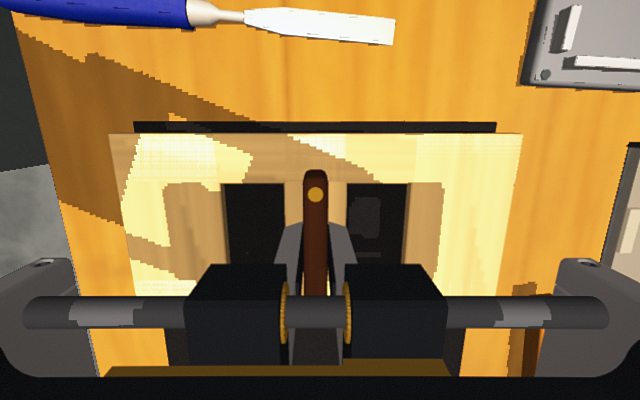

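Call:
carry_out --deltas '[[[0, 0, 10], 0], [[0, 0, 7], 0], [[0, 0, 4], 0], [[0, 0, 1], 0], [[0, 0, 0], 0]]'

```text
t: 20.17
eef_pos: [0.4964, -0.1331, 0.0385]
eef_rot: [0.0, 0.712, 0.702, -0.0]
ft_force: [-0.3, 0.0, -2.2]
opening: 0.0137
grasp_force: 50.0
```

Call:
carry_out --deltas '[[[0, 0, 0], 0], [[0, 0, 0], 0], [[0, 0, 0], 0], [[0, 0, 0], 0], [[0, 0, -15], 0], [[0, 0, -35], 0], [[0, 0, -40], 0], [[0, 0, -40], 0], [[0, 0, -40], 0]]' --jaw 0.3

```text
t: 20.92
eef_pos: [0.4959, -0.1329, 0.2102]
eef_rot: [-0.0, 0.713, 0.702, -0.0]
ft_force: [0.2, -0.7, -0.7]
opening: 0.0609
grasp_force: 0.0
```

Call:
carry_out --deltas '[[[36, 0.7, 0], 0], [[36, 0.7, 0], 0], [[36, 0.7, 0], 0], [[36, 0.7, 0], 0], [[36, 0.7, 0], 0], [[36, 0.7, 0], 0], [[36, 0.7, 0], 0], [[36, 0.7, 0], 0], [[36, 0.7, 0], 0]]' --jaw 0.9

```text
t: 21.67
eef_pos: [0.5074, 0.1926, 0.2088]
eef_rot: [0.0, 0.712, 0.702, 0.0]
ft_force: [0.8, -0.7, 1.0]
opening: 0.0894
grasp_force: 0.0
```

Call:
carry_out --deltas '[[[0, 0, 0], -6.7], [[0, 0, 0], -6.7], [[0, 0, 0], -6.7], [[0, 0, 0], -6.7], [[0, 0, 0], -6.7], [[0, 0, 0], -6.7], [[0, 0, 0], -6.7], [[0, 0, 0], -6.7], [[0, 0, 0], -6.7], [[0, 0, 0], -6.7]]'

```text
t: 22.5
eef_pos: [0.5076, 0.1908, 0.2086]
eef_rot: [0.0, 0.204, 0.979, 0.0]
ft_force: [-0.8, -0.4, 0.4]
opening: 0.0895
grasp_force: 0.0
```

Call:
carry_out --deltas '[[[0, 0, 0], -6.7], [[0, 0, 0], -6.7], [[0, 0, 0], -6.3], [[0, 0, 0], 0], [[0, 0, 0], 0]]'

```text
t: 22.92
eef_pos: [0.5076, 0.1908, 0.2085]
eef_rot: [0.0, 0.038, 0.999, 0.0]
ft_force: [-0.4, 0.2, 0.5]
opening: 0.0892
grasp_force: 0.0
```

```bash
python3 - <<'E'
from h import *
st();d=snap('wrist');save(d,'w7')
im=np.array(d['frame'])[:,:,::-1].copy()
for o in manip.masks_of('wrist','sharpening_stone'):
    m=o['mask'].astype(np.uint8);print(o['confidence'],o['box'])
    cv2.drawContours(im,cv2.findContours(m,0,1)[0],-1,(255,0,255),1)
    v,f=fit(d,m,np.array([507,191,-4.2]),.16,.05,.006,.031);print(v,f)
    s=(boxsil(d,v[0]/1e3,v[1]/1e3,np.radians(v[2]),.16,.05,.006,.031)>.5).astype(np.uint8);cv2.drawContours(im,cv2.findContours(s,0,1)[0],-1,(0,0,255),1)
cv2.imwrite('pics/w7o.png',im)
E
```

```text
t 22.92 p [507.6, 190.8, 208.5] yaw 85.65 F [-0.4, 0.2, 0.5] op 89.2 g 0.0 q6 -1.3
0.92 [289.0, 111.1, 337.6, 246.5]
[506.86799241 189.98761538  -5.30482567] 0.03512765957446808
0.71 [580.1, 61.7, 639.9, 159.5]
[930.11934156 -39.71604938 -86.64170096] 1.0
0.39 [122.4, 8.4, 170.9, 222.7]
[930.11934156 -39.71604938 -86.64170096] 1.0
```

View pics/w7o.png

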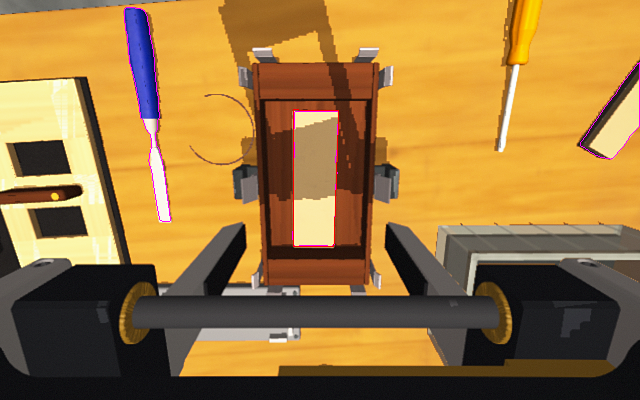

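Call:
carry_out --deltas '[[[0.7, -0.8, 0], 1], [[0, 0, 40], 0], [[0, 0, 40], 0], [[0, 0, 40], 0], [[0, 0, 30], 0], [[0, 0, 17], 0], [[0, 0, 10], 0], [[0, 0, 0], 0], [[0, 0, 0], 0]]' --jaw 0.5

```text
t: 23.77
eef_pos: [0.5074, 0.1901, 0.0317]
eef_rot: [0.0, 0.046, 0.999, 0.0]
ft_force: [-0.4, -0.8, 0.1]
opening: 0.0706
grasp_force: 0.0
```

Call:
carry_out --deltas '[[[0, 0, 0], 0], [[0, 0, 0], 0], [[0, 0, 0], 0], [[0, 0, 0], 0], [[0, 0, 0], 0], [[0, 0, 0], 0]]' --jaw -0.1 --force 50

```text
t: 24.27
eef_pos: [0.5075, 0.1899, 0.0323]
eef_rot: [0.001, 0.045, 0.999, -0.0]
ft_force: [-0.1, -0.3, 4.7]
opening: 0.0496
grasp_force: 50.0
```

```bash
python3 - <<'E'
from h import *
st()
E
```

```text
t 24.27 p [507.5, 189.9, 32.3] yaw 84.83 F [-0.1, -0.3, 4.7] op 49.6 g 50.0 q6 -1.28
```

Call:
carry_out --deltas '[[[0, 0, -20], 0], [[0, 0, -40], 0], [[0, 0, -40], 0], [[0, 0, -40], 0], [[0, 0, -40], 0], [[0, 0, 0], 7], [[0, 0, 0], 7], [[0, 0, 0], 7], [[0, 0, 0], 7], [[0, 0, 0], 7]]'

```text
t: 25.1
eef_pos: [0.5048, 0.1899, 0.2089]
eef_rot: [-0.002, 0.346, 0.938, -0.001]
ft_force: [0.5, -0.3, -6.2]
opening: 0.0499
grasp_force: 50.0
```

Call:
carry_out --deltas '[[[0, 0, 0], 7], [[0, 0, 0], 7], [[0, 0, 0], 7], [[0, 0, 0], 7], [[0, 0, 0], 7], [[0, 0, 0], 7], [[0, 0, 0], 7], [[0, 0, 0], 5]]'

```text
t: 25.77
eef_pos: [0.5048, 0.1899, 0.2087]
eef_rot: [-0.002, 0.734, 0.679, -0.002]
ft_force: [1.2, 0.4, -6.2]
opening: 0.0498
grasp_force: 50.0
```

Call:
carry_out --deltas '[[[-39, 11, 0], 0], [[-39, 11, 0], 0], [[-39, 11, 0], 0], [[-39, 11, 0], 0], [[0, 0, 0], 0], [[0, 0, 0], 0], [[0, 0, 0], 0]]'

```text
t: 26.35
eef_pos: [0.5378, 0.0315, 0.2094]
eef_rot: [-0.002, 0.733, 0.68, -0.001]
ft_force: [-0.1, 0.9, -6.4]
opening: 0.0497
grasp_force: 50.0
```

```bash
python3 - <<'E'
from h import *
st();d=snap('wrist');save(d,'w8')
im=np.array(d['frame'])[:,:,::-1].copy()
for o in manip.masks_of('wrist','stone_holder'):
    m=o['mask'].astype(np.uint8);print(o['confidence'],o['box'],m.sum())
    cv2.drawContours(im,cv2.findContours(m,0,1)[0],-1,(255,0,255),1)
    v,f=fit(d,m,np.array([685,52,86]),.2,.084,.0,.014);print(v,f)
for g in ((.2,.084,0,.014),(.2,.084,.0139,.014),(.168,.058,.0139,.014)):
    s=(boxsil(d,v[0]/1e3,v[1]/1e3,np.radians(v[2]),*g)>.5).astype(np.uint8);cv2.drawContours(im,cv2.findContours(s,0,1)[0],-1,(0,0,255),1)
cv2.imwrite('pics/w8o.png',cv2.resize(im[50:300,240:600],None,fx=2.2,fy=2.2,interpolation=0))
E
```

```text
t 26.35 p [537.8, 31.5, 209.4] yaw -4.25 F [-0.1, 0.9, -6.4] op 49.7 g 50.0 q6 -0.03
0.83 [394.7, 59.2, 486.7, 230.2] 12333
[685.2165207   53.90998248  85.26109407] 0.061937484796886405
```

View pics/w8o.png

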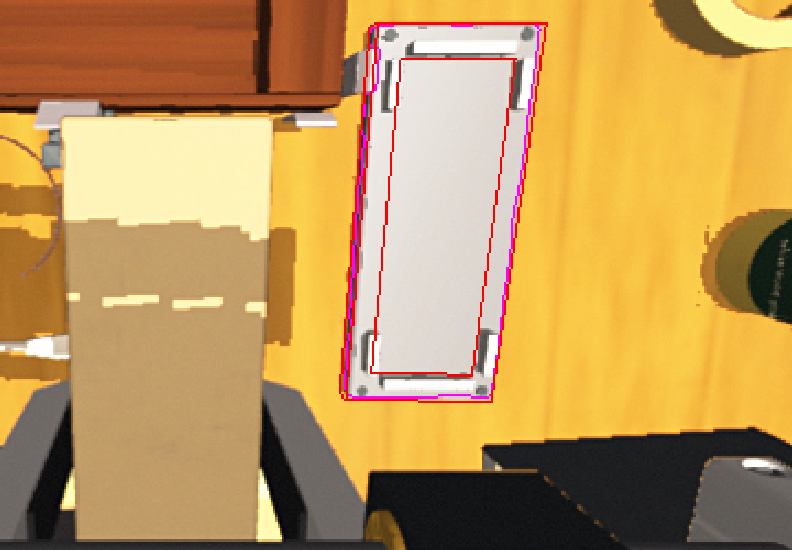

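The holder fits at (685.2, 53.9, 85.3°), and the stone hangs straight in the jaws. Now I check the stone's offset along the jaws from its far end edge.

```bash
python3 - <<'E'
from h import *
s=st();d=snap('wrist')
p=np.array(s['eef_pos']);psi=np.radians(-4.25);xt=np.array([-np.sin(psi),np.cos(psi),0]);yt=np.array([np.cos(psi),np.sin(psi),0])
z=p[2]-.0015
print('pred',[np.round(pix(d,p+a*xt+b*yt+[0,0,z-p[2]])[0],1).tolist() for a,b in((.08,-.025),(.08,.025),(0,-.025),(0,.025))])
# observed corners: crop(63,120),(272,120)
w=world(d,[[240+63/2.2,50+119/2.2],[240+272/2.2,50+119/2.2],[240+168/2.2,50+119/2.2]],z)
for q in w: print('xt',np.round((q-p)@xt*1000,1),'yt',np.round((q-p)@yt*1000,1))
dlt=np.array([.6852,.0539,0])-p; a=np.radians(-4.75);print('move tool',dlt@xt*1e3,dlt@yt*1e3)
E
```

```text
t 26.45 p [538.2, 32.5, 210.1] yaw -4.11 F [-0.6, 0.1, -6.1] op 49.6 g 50.0 q6 -0.03
pred [[264.9, 102.3], [363.7, 102.6], [270.4, 248.3], [357.5, 248.6]]
xt 79.1 yt -23.1
xt 79.3 yt 25.0
xt 79.2 yt 1.1
move tool 32.267006417535676 145.0050186689962
```

Call:
carry_out --deltas '[[[8, 36, 0], 0.5], [[8, 36, 0], 0], [[8, 36, 0], 0], [[8, 36, 0], 0], [[0, 0, 35], 0], [[0, 0, 35], 0], [[0, 0, 35], 0], [[0, 0, 25], 0], [[0, 0, 10], 0], [[0, 0, 0], 0]]'

```text
t: 27.33
eef_pos: [0.6817, 0.0533, 0.0665]
eef_rot: [-0.003, 0.735, 0.678, -0.003]
ft_force: [-0.5, 0.3, -7.0]
opening: 0.0497
grasp_force: 50.0
```

Call:
carry_out --deltas '[[[0, 0, 0], 0], [[0, 0, 0], 0]]'

```text
t: 27.5
eef_pos: [0.6878, 0.0522, 0.0745]
eef_rot: [0.002, 0.735, 0.678, 0.002]
ft_force: [-0.3, 0.5, -5.7]
opening: 0.0497
grasp_force: 50.0
```

```bash
python3 - <<'E'
from h import *
s=st()
E
```

```text
t 27.5 p [687.8, 52.2, 74.5] yaw -4.63 F [-0.3, 0.5, -5.7] op 49.7 g 50.0 q6 0.03
```

Call:
carry_out --deltas '[[[0, 0, 0], 0], [[0, 0, 0], 0], [[0, 0, 0], 0], [[0, 0, 0], 0]]'

```text
t: 27.83
eef_pos: [0.6861, 0.0516, 0.0727]
eef_rot: [0.001, 0.735, 0.678, 0.001]
ft_force: [0.4, -0.1, -6.5]
opening: 0.0496
grasp_force: 50.0
```

```bash
python3 - <<'E'
from h import *
s=st()
E
```

```text
t 27.83 p [686.1, 51.6, 72.7] yaw -4.69 F [0.4, -0.1, -6.5] op 49.6 g 50.0 q6 0.03
```

Call:
carry_out --deltas '[[[2, -1, 5], 0], [[0, 0, 8], 0], [[0, 0, 6], 0], [[0, 0, 5], 0], [[0, 0, 4], 0], [[0, 0, 3], 0], [[0, 0, 0], 0], [[0, 0, 0], 0], [[0, 0, 0], 0]]'

```text
t: 28.58
eef_pos: [0.6849, 0.0537, 0.0405]
eef_rot: [0.0, 0.735, 0.678, 0.0]
ft_force: [0.1, 0.2, -6.0]
opening: 0.0497
grasp_force: 50.0
```

```bash
python3 - <<'E'
from h import *
s=st()
E
```

```text
t 28.58 p [684.9, 53.7, 40.5] yaw -4.68 F [0.1, 0.2, -6.0] op 49.7 g 50.0 q6 0.03
```

Call:
carry_out --deltas '[[[0, 0, 1], 0], [[0, 0, 0.5], 0], [[0, 0, 0], 0]]'

```text
t: 28.83
eef_pos: [0.6849, 0.0537, 0.0404]
eef_rot: [0.0, 0.735, 0.678, 0.0]
ft_force: [-3.7, -0.0, 4.3]
opening: 0.0492
grasp_force: 50.0
```

Call:
carry_out --deltas '[[[0, 0, 0], 0], [[0, 0, 0], 0], [[0, 0, 0], 0], [[0, 0, 0], 0], [[0, 0, -20], 0], [[0, 0, -30], 0], [[0, 0, -40], 0], [[0, 0, -40], 0], [[0, 0, 0], 0], [[0, 0, 0], 0]]' --jaw 0.5

```text
t: 29.67
eef_pos: [0.6878, 0.0536, 0.1739]
eef_rot: [0.003, 0.735, 0.678, 0.003]
ft_force: [-0.3, 1.0, 0.7]
opening: 0.0702
grasp_force: 0.0
```

```bash
python3 - <<'E'
from h import *
s=st();d=snap('wrist');im=np.array(d['frame'])[:,:,::-1].copy()
o=manip.masks_of('wrist','sharpening_stone')[0];m=o['mask'];print(o['confidence'],o['box'],fit(d,m,np.array([685,54,85.3]),.16,.05,.014,.039))
cv2.imwrite('pics/w9.png',cv2.resize(im[60:330,180:480],None,fx=2.2,fy=2.2,interpolation=0))
E
```

```text
t 29.67 p [687.8, 53.6, 173.9] yaw -4.68 F [-0.3, 1.0, 0.7] op 70.2 g 0.0 q6 0.03
0.83 [283.6, 109.6, 338.8, 261.8] (array([686.473993  ,  53.40061618,  85.54355497]), np.float64(0.028645148566920853))
```

View pics/w9.png

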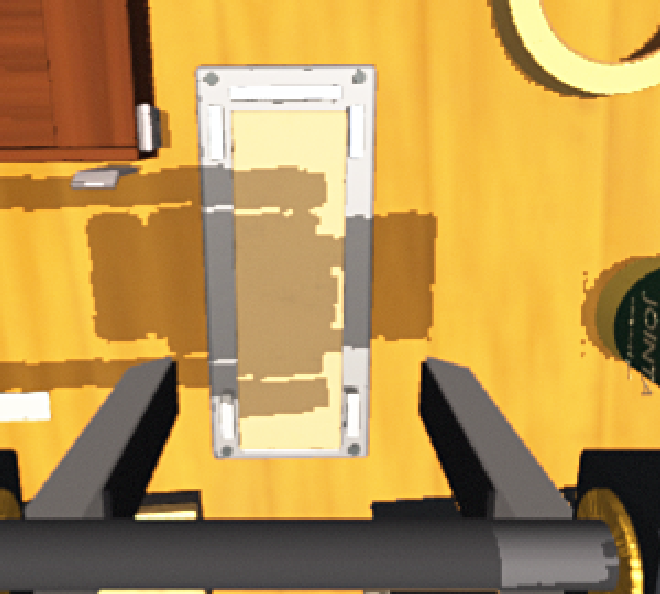

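Picture w9 shows the stone inside all the stops of the holder (px 290,290 in the crop), resting at the expected height. Back to the cover.

Call:
carry_out --deltas '[[[-29, -25, 0], 0], [[-29, -25, 0], 0], [[-29, -25, 0], 0], [[-29, -25, 0], 0], [[-29, -25, 0], 0], [[-29, -25, 0], 0], [[-28, -25, 0], -3.8], [[0, 0, 0], 0], [[0, 0, 0], 0], [[0, 0, 0], 0]]' --jaw 0.2

```text
t: 30.6
eef_pos: [0.4932, -0.1328, 0.1676]
eef_rot: [-0.001, 0.713, 0.701, -0.0]
ft_force: [0.4, -0.1, 0.9]
opening: 0.0565
grasp_force: 0.0
```

Call:
carry_out --deltas '[[[0, 0, 0], 0], [[0, 0, 0], 0], [[0, 0, 0], 0], [[0, 0, 0], 0]]'

```text
t: 30.93
eef_pos: [0.4943, -0.1326, 0.1688]
eef_rot: [-0.0, 0.712, 0.702, 0.0]
ft_force: [0.5, -1.0, 0.1]
opening: 0.0566
grasp_force: 0.0
```

```bash
python3 - <<'E'
from h import *
s=st();d=snap('wrist')
for q,x0,g in [('box_cover',[496,-133,-.9],(.25,.128,.003,.013)),('tape_rule',[560,-262,-4],(.036,.084,.003,.068)),('power_brick',[436,-258,-9],(.05,.085,.003,.035))]:
  for o in manip.masks_of('wrist',q)[:2]:
    m=o['mask'].astype(np.uint8);m=cv2.morphologyEx(m,cv2.MORPH_CLOSE,np.ones((25,25)))if q=='box_cover' else m
    print(q,o['confidence'],o['box'],fit(d,m,np.array(x0),*g))
d=snap('top')
for q,x0,g in [('tape_rule',[560,-262,-4],(.036,.084,.003,.068)),('power_brick',[436,-258,-9],(.05,.085,.003,.035)),('side_mat',[498,-191,0],(.255,.255,0,.003))]:
  for o in manip.masks_of('top',q)[:1]: print('top',q,o['confidence'],o['box'],fit(d,o['mask'],np.array(x0),*g))
E
```

```text
t 30.93 p [494.3, -132.6, 168.8] yaw -0.8 F [0.5, -1.0, 0.1] op 56.6 g 0.0 q6 -0.42
box_cover 0.76 [194.9, 124.3, 438.6, 243.4] (array([ 497.70686235, -133.60901261,   -0.93374628]), np.float64(0.230583836381656))
tape_rule 0.61 [358.8, 266.0, 388.9, 335.1] (array([ 549.89932461, -271.23852119,   14.42904569]), np.float64(6.198796660117878))
tape_rule 0.47 [110.6, 26.6, 371.7, 73.2] (array([ 527.58367627, -264.40655007,   13.90737883]), np.float64(1.7001415275379006))
power_brick 0.75 [240.5, 257.5, 293.2, 336.5] (array([ 446.02359439, -264.81610452,  -19.85676341]), np.float64(1.842238689547582))
top tape_rule 0.58 [429.8, 169.5, 442.4, 179.8] (array([ 542.25597442, -283.83093198,   33.6452502 ]), np.float64(7.651785714285714))
top side_mat 0.8 [370.8, 165.3, 460.4, 229.5] (array([ 5.07108609e+02, -1.91823309e+02, -4.36341220e-01]), np.float64(9.15755444646098))
```

Call:
carry_out --deltas '[[[-0.5, 2, 0], 0], [[0, 0, 35], 0], [[0, 0, 35], 0], [[0, 0, 30], 0], [[0, 0, 18], 0], [[0, 0, 10], 0], [[0, 0, 2], 0], [[0, 0, 0], 0], [[0, 0, 0], 0]]'

```text
t: 32.08
eef_pos: [0.497, -0.1344, 0.0403]
eef_rot: [0.001, 0.713, 0.702, 0.0]
ft_force: [0.5, 0.4, -0.2]
opening: 0.0562
grasp_force: 0.0
```

Call:
carry_out --deltas '[[[0, 0, 0], 0], [[0, 0, 0], 0], [[0, 0, 0], 0], [[0, 0, 0], 0], [[0, 0, 0], 0], [[0, 0, 0], 0], [[0, 0, 0], 0], [[0, 0, 0], 0], [[0, 0, 0], 0]]' --jaw -0.9 --force 55

```text
t: 32.83
eef_pos: [0.4958, -0.1338, 0.0391]
eef_rot: [0.0, 0.713, 0.702, 0.0]
ft_force: [-0.8, -0.0, 0.6]
opening: 0.0133
grasp_force: 55.0
```

```bash
python3 - <<'E'
from h import *
s=st()
E
```

```text
t 32.83 p [495.8, -133.8, 39.1] yaw -0.88 F [-0.8, -0.0, 0.6] op 13.3 g 55.0 q6 -0.42
```

Call:
carry_out --deltas '[[[0, 0, -20], 0], [[0, 0, -40], 0], [[0, 0, -40], 0], [[0, 0, -40], 0], [[36, 0.7, 0], 0], [[36, 0.7, 0], 0], [[36, 0.7, 0], 0], [[36, 0.7, 0], 0], [[36, 0.7, 0], 0], [[36, 0.7, 0], 0]]'

```text
t: 33.67
eef_pos: [0.5021, 0.0837, 0.1781]
eef_rot: [-0.001, 0.713, 0.702, -0.001]
ft_force: [0.1, 1.1, -2.8]
opening: 0.0134
grasp_force: 55.0
```

Call:
carry_out --deltas '[[[36, 0.7, 0], 0], [[36, 0.7, 0], 0], [[36, 0.7, 0], 0], [[0, 0, 0], 3.3], [[0, 0, 25], 0], [[0, 0, 20], 0], [[0, 0, 10], 0], [[0, 0, 0], 0], [[0, 0, 0], 0], [[0, 0, 0], 0]]'

```text
t: 34.5
eef_pos: [0.5078, 0.19, 0.1248]
eef_rot: [0.0, 0.733, 0.681, 0.001]
ft_force: [0.5, 0.0, -2.1]
opening: 0.0134
grasp_force: 55.0
```

Call:
carry_out --deltas '[[[0, 0, 0], 0], [[0, 0, 0], 0], [[0, 0, 0], 0]]'

```text
t: 34.75
eef_pos: [0.5078, 0.1901, 0.125]
eef_rot: [0.001, 0.733, 0.681, 0.001]
ft_force: [0.9, 0.1, -2.4]
opening: 0.0134
grasp_force: 55.0
```

```bash
python3 - <<'E'
from h import *
s=st();d=snap('wrist')
m=manip.masks_of('wrist','box_cover')[0]['mask']
c=manip.masks_of('wrist','stone_box')
print([(x['confidence'],x['box']) for x in c])
z=s['eef_pos'][2]-.036+.01
hsv=m[:265].astype(np.uint8);k=cv2.findContours(hsv,0,2)[0];w=np.array(max(k,key=cv2.contourArea)).reshape(-1,2)
top=[(u,np.where(m[:,u])[0].min()-.5) for u in range(170,470,20) if m[:,u].any()]
W=world(d,top,z);p=np.polyfit(W[:,0],W[:,1],1);print('far edge yaw',np.degrees(np.arctan(p[0])),'y at x=507',np.polyval(p,.5072),'expected',.1906+.064/np.cos(np.radians(4.2)), np.round(W[:,1]-np.polyval(p,W[:,0]),4))
for r in range(150,240,20):
    u=np.where(m[r])[0];a=world(d,[[u.min()-.5,r],[u.max()+.5,r]],z);print(np.round(a[:,:2],4).tolist(),np.round(a[:,:2].mean(0),4))
E
```

```text
t 34.75 p [507.8, 190.1, 125.0] yaw -4.2 F [0.9, 0.1, -2.4] op 13.4 g 55.0 q6 0.27
[(0.91, [145.6, 89.2, 473.7, 262.9])]
far edge yaw -4.27727232198244 y at x=507 0.2552131804389044 expected 0.25477233627061446 [ 0.      0.0001  0.0001  0.0001 -0.0004  0.0002  0.0002 -0.0003 -0.0003
  0.0003 -0.0003  0.0003 -0.0002 -0.0002  0.0004]
[[0.3896, 0.2523], [0.6361, 0.2343]] [0.5129 0.2433]
[[0.3885, 0.2402], [0.6349, 0.2221]] [0.5117 0.2311]
[[0.3873, 0.2276], [0.6336, 0.2095]] [0.5105 0.2185]
[[0.3861, 0.2145], [0.6336, 0.1963]] [0.5098 0.2054]
[[0.3854, 0.201], [0.6322, 0.1828]] [0.5088 0.1919]
```

Call:
carry_out --deltas '[[[0, -1, 8], 0], [[0, 0, 8], 0], [[0, 0, 7], 0], [[0, 0, 4], 0], [[0, 0, 4], 0], [[0, 0, 4], 0], [[0, 0, 3], 0], [[0, 0, 3], 0], [[0, 0, 0], 0]]'

```text
t: 35.65
eef_pos: [0.5054, 0.1899, 0.0815]
eef_rot: [-0.0, 0.732, 0.681, -0.0]
ft_force: [2.1, 0.8, -7.1]
opening: 0.014
grasp_force: 55.0
```

```bash
python3 - <<'E'
from h import *
s=st()
E
```

```text
t 35.65 p [505.4, 189.9, 81.5] yaw -4.19 F [2.1, 0.8, -7.1] op 14.0 g 55.0 q6 0.27
```

Call:
carry_out --deltas '[[[0, 0, 2], 0], [[0, 0, 2], 0], [[0, 0, 1], 0], [[0, 0, 0], 0], [[0, 0, 0], 0]]'

```text
t: 36.07
eef_pos: [0.5054, 0.1901, 0.08]
eef_rot: [-0.0, 0.732, 0.681, -0.001]
ft_force: [-7.0, -1.3, 13.0]
opening: 0.0135
grasp_force: 55.0
```

```bash
python3 - <<'E'
from h import *
s=st()
E
```

```text
t 36.07 p [505.4, 190.1, 80.0] yaw -4.16 F [-7.0, -1.3, 13.0] op 13.5 g 55.0 q6 0.27
```

Call:
carry_out --deltas '[[[0, 0, 1], 0], [[0, 0, 1], 0], [[0, 0, 0], 0], [[0, 1, -1], 0], [[0, 1, -1], 0], [[0, 0, 0], 0], [[0, 0, 0], 0]]'

```text
t: 36.65
eef_pos: [0.5076, 0.1903, 0.08]
eef_rot: [-0.0, 0.732, 0.681, -0.0]
ft_force: [-5.9, -0.9, 11.2]
opening: 0.0137
grasp_force: 55.0
```

Call:
carry_out --deltas '[[[0, 0, 0], 0], [[0, 0, 0], 0], [[0, 0, 0], 0], [[0, 0, 0], 0]]' --jaw 0.2

```text
t: 36.98
eef_pos: [0.5079, 0.1899, 0.0778]
eef_rot: [-0.0, 0.732, 0.681, -0.0]
ft_force: [-0.4, 0.2, 0.2]
opening: 0.0369
grasp_force: 0.0
```

Call:
carry_out --deltas '[[[0, 0, -20], 0], [[0, 0, -40], 0], [[0, 0, -40], 0], [[0, 0, 0], 0], [[0, 0, 0], 0], [[0, 0, 0], 0]]'

```text
t: 37.48
eef_pos: [0.5076, 0.1899, 0.1775]
eef_rot: [-0.0, 0.732, 0.681, -0.0]
ft_force: [0.0, 0.7, -0.4]
opening: 0.0563
grasp_force: 0.0
```

```bash
python3 - <<'E'
from h import *
s=st();d=snap('wrist')
im=np.array(d['frame'])[:,:,::-1].copy()
m=manip.masks_of('wrist','box_cover')[0]['mask'].astype(np.uint8);m=cv2.morphologyEx(m,cv2.MORPH_CLOSE,np.ones((25,25)))
v,f=fit(d,m,np.array([507,190.6,-4.2]),.25,.128,.044,.054);print(v,f)
v=[507.3,190.6,-4.2]
for g in((.25,.128,.044,.054),(.014,.086,.084,.0841)):
  s=(boxsil(d,v[0]/1e3,v[1]/1e3,np.radians(v[2]),*g)>.5).astype(np.uint8);cv2.drawContours(im,cv2.findContours(s,0,1)[0],-1,(0,0,255),1)
cv2.imwrite('pics/w10.png',cv2.resize(im[100:300,170:480],None,fx=2.5,fy=2.5,interpolation=0))
E
```

```text
t 37.48 p [507.6, 189.9, 177.5] yaw -4.18 F [0.0, 0.7, -0.4] op 56.3 g 0.0 q6 0.27
[508.96232758 190.08898831  -4.01940906] 0.24601444560124935
```

View pics/w10.png

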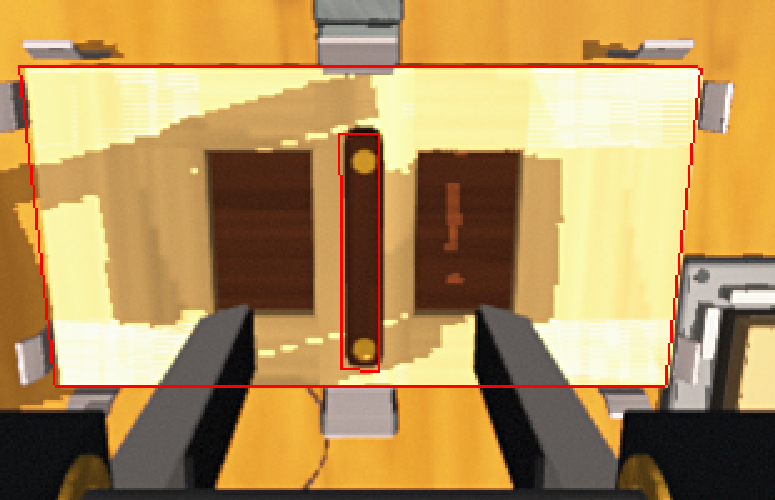

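The cover is home under both tongues (crop px 357,50 and 360,410), as at the start. Next is the tape.

Call:
carry_out --deltas '[[[-37, 7, 0], 0], [[-37, 7, 0], 0], [[-37, 7, 0], 0], [[-37, 7, 0], 0], [[-37, 7, 0], 0], [[-37, 7, 0], 0], [[-37, 7, 0], 0], [[-37, 7, 0], 0], [[-37, 7, 0], 0], [[-37, 7, 0], 0]]' --jaw 0.7

```text
t: 38.42
eef_pos: [0.5494, -0.1854, 0.1756]
eef_rot: [-0.002, 0.733, 0.681, -0.001]
ft_force: [0.3, 0.6, -0.6]
opening: 0.0799
grasp_force: 0.0
```

Call:
carry_out --deltas '[[[-37, 7, 0], 0], [[-35, 8, 0], -0.3], [[0, 0, 0], 0], [[0, 0, 0], 0], [[0, 0, 0], 0], [[0, 0, 0], 0]]'

```text
t: 38.92
eef_pos: [0.5598, -0.2552, 0.1766]
eef_rot: [-0.002, 0.73, 0.683, -0.0]
ft_force: [0.6, -0.3, 0.5]
opening: 0.0798
grasp_force: 0.0
```

```bash
python3 - <<'E'
from h import *
s=st();d=snap('wrist')
o=manip.masks_of('wrist','tape_rule')[0];m=o['mask'];print(o['confidence'],o['box'])
y0,y1=int(o['box'][1]),int(o['box'][3])
for z in(.068,):
    R_=range(y0+14,y1-18)
    for e in([(np.where(m[r])[0].min()-.5,r) for r in R_],[(np.where(m[r])[0].max()+.5,r) for r in R_]):
        w=world(d,e,z);p=np.polyfit(w[:,1],w[:,0],1);print('x at -.256',np.polyval(p,-.256),'yaw',-np.degrees(np.arctan(p[0])))
print('y range',world(d,[[320,y0],[320,y1]],.06)[:,1])
o=manip.masks_of('wrist','power_brick')[0];print(o['box'],fit(d,o['mask'],np.array([436,-258,-9]),.05,.085,.003,.035))
E
```

```text
t 38.92 p [559.8, -255.2, 176.6] yaw -3.81 F [0.6, -0.3, 0.5] op 79.8 g 0.0 q6 -0.5Traceback (most recent call last):
  File "<stdin>", line 3, in <module>
IndexError: list index out of range
```

```bash
python3 - <<'E'
from h import *
s=st();d=snap('wrist');save(d,'w11')
print([(round(o['confidence'],2),np.round(o['box']).tolist()) for o in manip.masks_of('wrist','tape_rule')])
hsv=cv2.cvtColor(np.array(d['frame']),cv2.COLOR_RGB2HSV)
y=cv2.inRange(hsv,(20,170,60),(35,255,255));y[265:]=0
n,l,stt,c=cv2.connectedComponentsWithStats(y)
for i in np.argsort(-stt[1:,4])[:4]+1:print(stt[i].tolist(),c[i])
i=max(range(1,n),key=lambda i:stt[i,4]*(abs(c[i][0]-320)<60));m=l==i
y0=stt[i,1];y1=y0+stt[i,3];R_=range(y0+14,y1-14)
for e in([(np.where(m[r])[0].min()-.5,r) for r in R_],[(np.where(m[r])[0].max()+.5,r) for r in R_]):
    w=world(d,e,.068);p=np.polyfit(w[:,1],w[:,0],1);print('x at -.256',np.polyval(p,-.256),'yaw',-np.degrees(np.arctan(p[0])))
print('y range',world(d,[[320,y0],[320,y1]],.055)[:,1])
for o in manip.masks_of('wrist','power_brick'):print(o['box'],fit(d,o['mask'],np.array([436,-258,-9]),.05,.085,.003,.035))
E
```

```text
t 39.02 p [560.3, -255.3, 177.5] yaw -3.77 F [-1.3, 0.1, 0.3] op 79.7 g 0.0 q6 -0.5
[(0.95, [295.0, 160.0, 332.0, 230.0]), (0.32, [394.0, 122.0, 451.0, 269.0])]
[394, 0, 72, 206, 4503] [436.9407062   73.84121697]
[76, 129, 142, 136, 4133] [131.20541979 210.37962739]
[247, 235, 104, 30, 2323] [295.86224709 251.10417563]
[295, 157, 37, 66, 2258] [312.66607617 189.70549159]
x at -.256 0.5036008831627178 yaw -6.671937723993294
x at -.256 0.47028236212211166 yaw 66.61839109326304
y range [-0.29641496 -0.32936412]
[173.9, 158.1, 228.5, 239.9] (array([ 437.83091679, -260.42842739,   -9.97466575]), np.float64(0.09859672864203342))
```

Call:
carry_out --deltas '[[[-1.5, -0.5, 0], 0], [[0, 0, 40], 0], [[0, 0, 35], 0], [[0, 0, 30], 0], [[0, 0, 20], 0], [[0, 0, 13], 0], [[0, 0, 0], 0], [[0, 0, 0], 0], [[0, 0, 0], 0]]'

```text
t: 39.92
eef_pos: [0.5614, -0.2594, 0.0418]
eef_rot: [0.002, 0.731, 0.683, 0.0]
ft_force: [-0.6, 0.4, 0.6]
opening: 0.0802
grasp_force: 0.0
```

Call:
carry_out --deltas '[[[0, 0, 0], 0], [[0, 0, 0], 0], [[0, 0, 0], 0], [[0, 0, 0], 0], [[0, 0, 0], 0], [[0, 0, 0], 0], [[0, 0, 0], 0], [[0, 0, 0], 0], [[0, 0, 0], 0], [[0, 0, 0], 0]]' --jaw -0.5 --force 25

```text
t: 40.75
eef_pos: [0.5598, -0.2585, 0.0399]
eef_rot: [-0.0, 0.731, 0.683, -0.0]
ft_force: [-0.1, 0.7, -0.7]
opening: 0.0337
grasp_force: 25.0
```

```bash
python3 - <<'E'
from h import *
s=st()
E
```

```text
t 40.75 p [559.8, -258.5, 39.9] yaw -3.88 F [-0.1, 0.7, -0.7] op 33.7 g 25.0 q6 -0.51
```

Call:
carry_out --deltas '[[[0, 0, -30], 0], [[0, 0, -40], 0], [[0, 0, -40], 0], [[38.5, 0.7, 0], 0], [[38.5, 0.7, 0], 0], [[38.5, 0.7, 0], 0], [[38.5, 0.7, 0], 0], [[38.5, 0.7, 0], 0], [[38.5, 0.7, 0], 0], [[38.5, 0.7, 0], 0]]'

```text
t: 41.58
eef_pos: [0.5821, 0.012, 0.1491]
eef_rot: [-0.001, 0.731, 0.683, -0.001]
ft_force: [0.9, 0.4, -2.9]
opening: 0.0335
grasp_force: 25.0
```

Call:
carry_out --deltas '[[[39, 0.7, 0], 0], [[39, 0.7, 0], 0], [[39, 0.7, 0], 0], [[39, 0.7, 0], 0], [[38, 0.5, 0], 0], [[0, 0, 20], 0], [[0, 0, 15], 0], [[0, 0, 5], 0], [[0, 0, 0], 0], [[0, 0, 0], 0]]'

```text
t: 42.42
eef_pos: [0.5991, 0.2029, 0.1093]
eef_rot: [-0.0, 0.731, 0.683, -0.001]
ft_force: [-0.4, -0.3, -2.1]
opening: 0.0339
grasp_force: 25.0
```

Call:
carry_out --deltas '[[[0, 0, 0], 0], [[0, 0, 0], 0], [[0, 0, 0], 0], [[0, 0, 0], 0]]'

```text
t: 42.75
eef_pos: [0.6001, 0.2031, 0.1109]
eef_rot: [0.0, 0.731, 0.683, 0.001]
ft_force: [0.3, -0.6, -2.5]
opening: 0.0339
grasp_force: 25.0
```

```bash
python3 - <<'E'
from h import *
s=st()
E
```

```text
t 42.75 p [600.1, 203.1, 110.9] yaw -3.91 F [0.3, -0.6, -2.5] op 33.9 g 25.0 q6 0.26
```

Call:
carry_out --deltas '[[[0.8, -0.8, 5], 0], [[0, 0, 5], 0], [[0, 0, 4], 0], [[0, 0, 3], 0], [[0, 0, 2], 0], [[0, 0, 0], 0], [[0, 0, 0], 0]]'

```text
t: 43.33
eef_pos: [0.5987, 0.2043, 0.091]
eef_rot: [-0.0, 0.731, 0.683, 0.0]
ft_force: [-0.5, -0.8, -0.6]
opening: 0.0336
grasp_force: 25.0
```

```bash
python3 - <<'E'
from h import *
s=st()
E
```

```text
t 43.33 p [598.7, 204.3, 91.0] yaw -3.88 F [-0.5, -0.8, -0.6] op 33.6 g 25.0 q6 0.26
```

Call:
carry_out --deltas '[[[0, 0, 0.5], 0], [[0, 0, 0], 0]]'

```text
t: 43.5
eef_pos: [0.5987, 0.2043, 0.0909]
eef_rot: [-0.0, 0.731, 0.683, -0.0]
ft_force: [-1.8, -0.7, 2.9]
opening: 0.0336
grasp_force: 25.0
```

Call:
carry_out --deltas '[[[0, 0, 0], 0], [[0, 0, 0], 0], [[0, 0, 0], 0], [[0, 0, 0], 0], [[0, 0, 0], 0], [[0, 0, -20], 0], [[0, 0, -35], 0], [[0, 0, -35], 0], [[0, 0, 0], 2.5], [[0, 0, 0], 2.5]]' --jaw 0.4

```text
t: 44.33
eef_pos: [0.6013, 0.2047, 0.1846]
eef_rot: [0.002, 0.76, 0.649, 0.003]
ft_force: [-1.0, -0.0, -0.5]
opening: 0.0657
grasp_force: 0.0
```

Call:
carry_out --deltas '[[[-37, -7, 0], 0], [[-37, -7, 0], 0], [[-37, -7, 0], 0], [[-37, -7, 0], 0], [[-37, -7, 0], 0], [[-37, -7, 0], 0], [[-37, -7, 0], 0], [[-37, -7, 0], 0], [[-37, -7, 0], 0], [[-37, -7, 0], 0]]' --jaw 0.6

```text
t: 45.17
eef_pos: [0.4717, -0.1521, 0.1807]
eef_rot: [0.0, 0.76, 0.65, 0.0]
ft_force: [1.7, -0.4, -0.5]
opening: 0.0751
grasp_force: 0.0
```

Call:
carry_out --deltas '[[[-37, -7, 0], 0], [[-37, -7, 0], 0], [[-37, -6, 0], 0], [[0, 0, 0], 0], [[0, 0, 0], 0], [[0, 0, 0], 0], [[0, 0, 0], 0]]'

```text
t: 45.75
eef_pos: [0.4358, -0.2559, 0.1803]
eef_rot: [-0.0, 0.759, 0.651, 0.0]
ft_force: [-1.0, 0.0, 0.2]
opening: 0.0753
grasp_force: 0.0
```

```bash
python3 - <<'E'
from h import *
s=st();d=snap('wrist')
for o in manip.masks_of('wrist','power_brick'):print(round(o['confidence'],2),np.round(o['box']).tolist(),fit(d,o['mask'],np.array([436,-258,-9]),.05,.085,.003,.035))
d=snap('top')
print([(round(o['confidence'],2),np.round(o['box']).tolist()) for o in manip.masks_of('top','tape_rule')])
E
```

```text
t 45.75 p [435.8, -255.9, 180.3] yaw -8.8 F [-1.0, 0.0, 0.2] op 75.3 g 0.0 q6 -0.55
0.62 [292.0, 146.0, 343.0, 230.0] (array([ 437.44589173, -259.14042875,   -9.51418578]), np.float64(0.09167124793842771))
[(0.59, [281.0, 180.0, 306.0, 199.0])]
```

Call:
carry_out --deltas '[[[-2.4, 0.4, 0], 0], [[0, 0, 40], 0], [[0, 0, 40], 0], [[0, 0, 35], 0], [[0, 0, 22], 0], [[0, 0, 10], 0], [[0, 0, 3], 0], [[0, 0, 0], 0], [[0, 0, 0], 0], [[0, 0, 0], 0]]' --jaw 0.5

```text
t: 46.78
eef_pos: [0.4372, -0.2608, 0.0324]
eef_rot: [0.002, 0.76, 0.65, 0.0]
ft_force: [-0.2, 0.0, 0.7]
opening: 0.0702
grasp_force: 0.0
```

Call:
carry_out --deltas '[[[0, 0, 0], 0], [[0, 0, 0], 0], [[0, 0, 0], 0], [[0, 0, 0], 0], [[0, 0, 0], 0], [[0, 0, 0], 0]]' --jaw -0.1 --force 30

```text
t: 47.28
eef_pos: [0.4359, -0.2599, 0.0311]
eef_rot: [0.0, 0.76, 0.65, 0.0]
ft_force: [-0.8, 0.4, 5.2]
opening: 0.0496
grasp_force: 30.0
```

```bash
python3 - <<'E'
from h import *
s=st()
E
```

```text
t 47.28 p [435.9, -259.9, 31.1] yaw -8.88 F [-0.8, 0.4, 5.2] op 49.6 g 30.0 q6 -0.55
```

Call:
carry_out --deltas '[[[0, 0, -40], 0], [[0, 0, -40], 0], [[0, 0, -40], 0], [[36, -7, 0], 0], [[36, -7, 0], 0], [[36, -7, 0], 0], [[36, -7, 0], 0], [[36, -7, 0], 0], [[36, -7, 0], 0], [[36, -7, 0], 0]]'

```text
t: 48.12
eef_pos: [0.425, -0.0012, 0.1498]
eef_rot: [-0.0, 0.76, 0.65, -0.0]
ft_force: [0.8, -0.3, -1.7]
opening: 0.0496
grasp_force: 30.0
```

Call:
carry_out --deltas '[[[36, -7, 0], 0], [[36, -7, 0], 0], [[36, -7, 0], 0], [[36, -7, 0], 0], [[36, -7, 0], 0], [[0, 0, 25], 0], [[0, 0, 18], 0], [[0, 0, 7], 0], [[0, 0, 0], 0], [[0, 0, 0], 0]]'

```text
t: 48.95
eef_pos: [0.4189, 0.1799, 0.1001]
eef_rot: [-0.0, 0.76, 0.65, -0.001]
ft_force: [0.3, -0.6, -1.1]
opening: 0.0497
grasp_force: 30.0
```

Call:
carry_out --deltas '[[[0, 0, 0], 0], [[0, 0, 0], 0], [[0, 0, 0], 0], [[0, 0, 0], 0]]'

```text
t: 49.28
eef_pos: [0.42, 0.1801, 0.1013]
eef_rot: [0.0, 0.76, 0.65, 0.001]
ft_force: [-0.1, 0.0, -1.3]
opening: 0.05
grasp_force: 30.0
```

```bash
python3 - <<'E'
from h import *
s=st()
E
```

```text
t 49.28 p [420.0, 180.1, 101.3] yaw -8.92 F [-0.1, 0.0, -1.3] op 50.0 g 30.0 q6 0.37
```

Lower 19 mm.

Call:
carry_out --deltas '[[[0.3, -0.4, 6], 0], [[0, 0, 5], 0], [[0, 0, 4], 0], [[0, 0, 3], 0], [[0, 0, 1], 0], [[0, 0, 0], 0], [[0, 0, 0], 0]]'

```text
t: 49.87
eef_pos: [0.4183, 0.1805, 0.082]
eef_rot: [-0.0, 0.76, 0.65, -0.001]
ft_force: [-4.0, -1.5, 8.2]
opening: 0.0496
grasp_force: 30.0
```

```bash
python3 - <<'E'
from h import *
s=st()
E
```

```text
t 49.87 p [418.3, 180.5, 82.0] yaw -8.86 F [-4.0, -1.5, 8.2] op 49.6 g 30.0 q6 0.37
```

Call:
carry_out --deltas '[[[0, 1, -2], 0], [[0, 0, 1], 0], [[0, 0, 0], 0], [[0, 0, 0], 0]]'

```text
t: 50.2
eef_pos: [0.4198, 0.1804, 0.0821]
eef_rot: [-0.0, 0.76, 0.65, -0.0]
ft_force: [-0.1, 0.7, -1.9]
opening: 0.0496
grasp_force: 30.0
```

Call:
carry_out --deltas '[[[0, 0, 0], 0], [[0, 0, 0], 0], [[0, 0, 0], 0], [[0, 0, 0], 0], [[0, 0, 0], 0], [[0, 0, -20], 0], [[0, 0, -40], 0], [[0, 0, -40], 0], [[0, 0, -10], 0], [[0, 0, 0], 0]]' --jaw 0.4

```text
t: 51.03
eef_pos: [0.4231, 0.1812, 0.1968]
eef_rot: [0.002, 0.76, 0.65, 0.004]
ft_force: [0.5, -0.3, 0.0]
opening: 0.066
grasp_force: 0.0
```

Call:
carry_out --deltas '[[[9, 25, -20], -1], [[9, 25, -20], -1], [[9, 25, -20], -1], [[9, 25, -20], -1], [[0, 0, 0], 0], [[0, 0, 0], 0], [[0, 0, 0], 0], [[0, 0, 0], 0]]'

```text
t: 51.7
eef_pos: [0.5215, 0.2029, 0.2697]
eef_rot: [-0.001, 0.737, 0.676, -0.002]
ft_force: [0.2, -0.4, 0.5]
opening: 0.0661
grasp_force: 0.0
```

```bash
python3 - <<'E'
from h import *
s=st();d=snap('wrist');save(d,'w12')
for q,x0,g in [('power_brick',[419,181,-9],(.05,.085,.054,.086)),('box_cover',[507,190,-4],(.25,.128,.044,.054))]:
    for o in manip.masks_of('wrist',q)[:1]: print(q,round(o['confidence'],2),np.round(o['box']).tolist(),fit(d,o['mask'],np.array(x0),*g))
d=snap('top')
for q in('tape_rule','power_brick','sharpening_stone','blue_chisel','beech_gauge','box_cover'):print(q,[(round(x['confidence'],2),np.round(x['box']).tolist()) for x in manip.masks_of('top',q)])
E
```

```text
t 51.7 p [521.5, 202.9, 269.7] yaw -4.88 F [0.2, -0.4, 0.5] op 66.1 g 0.0 q6 0.3
power_brick 0.71 [213.0, 167.0, 260.0, 237.0] (array([422.66107188, 180.12537571,  -8.66770424]), np.float64(0.2123309006763973))
box_cover 0.71 [205.0, 134.0, 408.0, 238.0] (array([509.19547603, 190.12212849,  -4.09659355]), np.float64(0.8254342989680962))
tape_rule []
power_brick [(0.65, [301.0, 235.0, 308.0, 251.0])]
sharpening_stone [(0.79, [304.0, 148.0, 351.0, 173.0]), (0.74, [190.0, 245.0, 209.0, 281.0])]
blue_chisel [(0.45, [355.0, 192.0, 366.0, 230.0])]
beech_gauge [(0.57, [400.0, 130.0, 456.0, 154.0])]
box_cover [(0.64, [276.0, 178.0, 319.0, 259.0])]
```

View pics/w12.png

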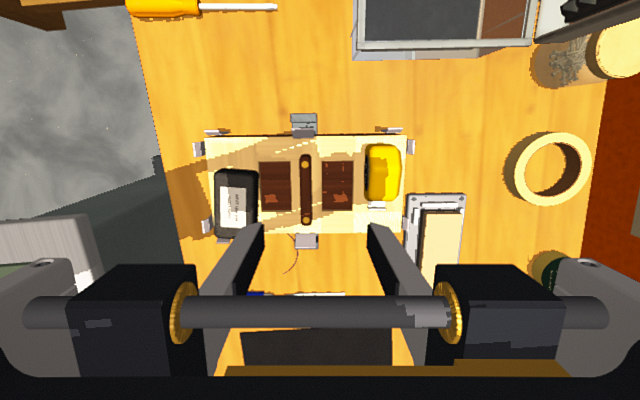

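The last picture shows the brick (236,203) and the tape (382,172) upright on the seated cover. The clips (303,125 and 306,241) lie over its edges, the stone is in the holder (435,245), and the gripper touches nothing.

```bash
python3 -c "
from bench import manip
print(manip.hand_in())"
```

```text
the job is handed in; nothing more can be done
None
```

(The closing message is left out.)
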